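Make up a play gift set and a stamp gift set from the counter stock

TASK

Make up the two gift sets from the loose stock on the counter: the toy car, the yo-yo and the skittle go into the large three-pocket tray, the stamp and the closed ink pad into the small two-pocket tray. Each thing goes into the pocket cut to its shape, right down on the felt: car on its wheels, yo-yo flat, skittle and stamp standing up. The spinning top and the red cube belong to neither set; leave them standing where they are.

Things in the scene. Friction and masses are not known exactly. Their poses are not given: they have to be found in the camera images.
- play_tray: Large light-wood tray, dark edge, fixed, 160 (x) x 178 (y) x 18 mm high; origin: centre of its underside. Three felt-lined pockets, 14 mm deep, felt 4 mm above the table. Centres in the tray's frame: car pocket 116 (x) x 72 (y) mm at x 0, y -41; round yo-yo pocket 70 mm across at x -33, y +42; round skittle pocket 52 mm across at x +42, y +42. Each leaves its thing 7 mm to spare all round.
- stamp_tray: Small light-wood tray, dark edge, fixed, 106 (x) x 186 (y) x 14 mm high; origin: centre of its underside. Two felt-lined pockets, 7 mm deep, felt 7 mm above the table. Centres in the tray's frame: ink pad pocket 68 (x) x 101 (y) mm at x 0, y -26.5; stamp pocket 52 (x) x 40 (y) mm at x 0, y +57, so the stamp's long side lies along the tray's x.
- toy_car: Red wooden car on four pale wheels, 58 (x, over the wheels) x 102 (y) x 50 mm, 90 g; origin: centre of its underside, z up. Body between the wheels 34 mm wide (x -17 to 17), from 10 mm up; cabin 50 mm high from y -12 to +51, bonnet 34 mm high at -y. Wheels 26 mm in diameter, axles at y +31 and -29. Grip the body along x near y 0. May face either way in its pocket.
- yoyo: Red wooden yo-yo lying flat: two round halves 56 mm in diameter, 36 mm high in all, with the groove at mid height (18 mm); 55 g. Origin at the centre of its underside, z up. 
- skittle: Yellow turned wooden skittle standing up, 38 mm in diameter at the belly, 100 mm high, with a head about 24 mm across above 62 mm; 28 g. Origin at the centre of its underside, z up. 
- ink_pad: Closed dark blue ink pad tin lying flat, 54 (x) x 87 (y) x 16 mm high, 60 g. Origin at the centre of its underside, z up. It may lie either way round in its pocket.
- stamp: Wooden shop stamp standing on its rubber: block 24 (x) x 36 (y) x 22 mm high, above it a turned handle about 24 mm across up to 66 mm; 40 g. Origin at the centre of its underside, z up. It may stand either way round in its pocket.
- top_flat: Orange spinning top standing on its flat base, 60 mm in diameter, 57 mm high with its stem; not part of a set, stays where it is. Origin at the centre of its underside, z up. 
- block_cube: Red wooden cube of 35 mm, not part of a set, stays where it is. Origin at the centre of its underside, z up. 
- cash_box: Dark green closed steel cash box at the back right, fixed furniture to keep clear of, 160 (x) x 200 (y) x 96 mm high. Origin at the centre of its underside.
Not all that is in view belongs to the job. There is more than one size of the stamp; the job needs the largest.

How it is judged (in metres and radians):
At the end, for the whole second after the job is handed in: Each thing is in its own pocket, flat or upright (tilt under 0.12 rad), underside within 4 mm of the felt, origin within 11 mm of the pocket centre along each tray axis, released and at rest; the spinning top and the cube are within 20 mm of their starting places (x of toy_car in the frame of play_tray between -0.011 and 0.011 m and y of toy_car in the frame of play_tray between -0.052 and -0.03 m and z of toy_car in the frame of play_tray between 0 and 0.008 m and angle between each of toy_car, yoyo, skittle, ink_pad, stamp, top_flat, block_cube's own z axis and vertical below 0.12 rad and linear speed of each of toy_car, yoyo, skittle, ink_pad, stamp below 0.02 m/s and angular speed of each of toy_car, yoyo, skittle, ink_pad, stamp below 0.3 rad/s and x of yoyo in the frame of play_tray between -0.044 and -0.022 m and y of yoyo in the frame of play_tray between 0.031 and 0.053 m and z of yoyo in the frame of play_tray between 0 and 0.008 m and x of skittle in the frame of play_tray between 0.031 and 0.053 m and y of skittle in the frame of play_tray between 0.031 and 0.053 m and z of skittle in the frame of play_tray between 0 and 0.008 m and x of ink_pad in the frame of stamp_tray between -0.011 and 0.011 m and y of ink_pad in the frame of stamp_tray between -0.0375 and -0.0155 m and z of ink_pad in the frame of stamp_tray between 0.003 and 0.011 m and x of stamp in the frame of stamp_tray between -0.011 and 0.011 m and y of stamp in the frame of stamp_tray between 0.046 and 0.068 m and z of stamp in the frame of stamp_tray between 0.003 and 0.011 m and distance of each of top_flat, block_cube from where it was at the start of the episode below 0.02 m); the robot touches nothing.
It fails at once if the spinning top or the cube is pushed away or knocked over (distance of any of top_flat, block_cube from where it was at the start of the episode above 0.02 m or angle between any of top_flat, block_cube's own z axis and vertical above 0.4 rad).
It also fails if it takes over 125 s, if anything falls off the work surface, if the arm or the gripper's body presses on something with over 40 N, if the wrist force passes 120 N, or if a joint passes its speed limit or range.

ROBOT

A 6-joint arm with a two-finger parallel gripper is mounted at the origin on the work surface; the furniture and walls round the work are solid. World frame = base frame: x ahead of the robot, y to its left, z up, the work surface at z = 0. Lengths are in m, angles in degrees, forces in N, time in s.
With the tool pointing down it reaches from about 0.35 to 0.875 m from the base axis. Payload 4.2 kg.
Tool frame: the origin (TCP) lies midway between the tips of the shut fingers; the grasp point (between the pads) lies 19 mm behind it (r.pinch_z is the distance from the TCP to the grasp point, in m); z points along the fingers, y is the line along which they close (so a half turn about z gives the same grasp; the last joint's range is limited). The gripper opens to 87 mm and grips with 3 to 60 N. Pads are 19 mm wide; open, the fingers measure 117 mm over their backs; the gripper's body (75 mm by 190 mm) begins 51 mm behind the grasp point.
Start: joints at [81.681, 22.042, 0.453, 0, -68.411, -14.817], TCP at [0.246, 0.575, 0.223] pointing down, gripper open.
Joint ranges: [-179.83, 179.83], [-69.29, 118.12], [-61.27, 80.66], [-181.25, 117.63], [-171.15, -9.14], [-177.46, 177.46]. Speed limits (degrees/s): [159.86, 159.86, 180, 180, 180, 180].

INTERFACE

Orientations are given as a 3x3 rotation matrix whose columns are the frame's x, y, z axes.
In Python, from station import r, imaging, models gives the robot as it stands. The module is installed in compiled form; this text tells all that it offers.
- The arm moves only by the tool apply_moves, never from a script. Its argument "moves" is a list of rows, each a list of 2 entries, a list of its own where there are three numbers: the shift along the tool's x, y, z in m, then the turn about the tool's z in degrees. A call has 1 to 5 rows; each row shifts and turns the commanded pose from where the row before left it, along the tool's axes as they then stand; what a row does not reach is not made up. A row lasts 1/12 s, in which the tool goes at most 41.7 mm and 7.16 degrees, less where a joint would pass 70% of its speed; a pose out of reach is approached as far as the arm can. A call is refused whole if a number of a shift passes 0.0417 or a number of a turn 7.16, either way. A call with a gripper value outside its range is refused whole. "hand" is the finger opening in m, from 0 to 0.087, set as the call begins (left out, the last holds). The fingers move at their own pace and stop on an object; the grip force is fixed at half the most. Time passes only in rows, so rows that do not move let the fingers close. It gives the time, the measured TCP pose, the force, the opening and the grip force at its end, in the units of the state.
- r.sense(): the state, without advancing time (a new reading comes with each control period).
- imaging.capture(name): name is "side" or "top"; returns a dict with "frame" (480x640x3 uint8, blue, green, red), "intrinsics" (3x3 intrinsics, pixels), "eye" and "orientation" of the camera in the world. Camera axes: x right, y down, z forward; pixel columns grow to the right and rows downward; lengths in m; the calibration is good to about 2 mm. A picture is of the moment at which its call begins. There is no depth.
- r.finish_job(): hands the job in; it is judged then, once.
Trained networks look in a picture, given as the dict that the camera call returned (one of the last four; its "shot" number tells which), for a name from the list of things; names that differ only in an ending like _2 or _b are one class to them, and where a whole thing is asked for, a point or a joint stands for the part that bears it (a point fixed in the world has none). Each returns a list of dicts, best first, with "confidence" (0 to 1); they miss things now and then, are a little off and sometimes report something else, mostly with a low value. They report only what shows in the picture. A call takes as long as a camera call. They do not tell look-alikes from the thing itself.
- models.cut_out(picture, target): "region" (480x640 bool, what is visible of it) and "extent" ([left, top, width, height] as shares, 0 to 1, of the picture: columns of its width, rows of its height, round what is visible of it).
- models.place_of(picture, target): "at" ([column, row] as shares, 0 to 1, of the picture: columns of its width, rows of its height: a listed point, or the origin of a listed thing).
The state is a dict: "time_s": time; "joints": joint angles; "joint_velocities": joint speeds; "effort": joint torques, N m; "tcp_pos": TCP position; "ee_rot": TCP orientation; "wrist_force": force on the tool from outside, world axes, zero at the start; "moment": the same for the moment, N m; "gripper_width": opening from 0.0 (shut) to 1.0 (fully open); "gripper_force": force on a finger pad.
Only numpy, scipy, OpenCV 4.12 (cv2) and the standard library are available. Lean on these libraries where they do the work, as an engineer would, in place of code of your own. Each camera call takes 0.05 s, during which the arm holds its last target. There are 200 camera calls.

## Working session

There is one attempt and no reset: what is moved stays moved. The work goes in short steps, Python scripts to look and compute and a tool call to move; the robot and the scene stay as the last step left them, time stands still between calls to the robot, and variables do not carry over. Pictures are saved under pics/ and viewed, at most 14 in all, crops included, and the job is handed in when it is done.

Besides the shell and the picture viewer there is one more tool, called after "Emit:" by a JSON object that holds its "api" and its "payload". apply_moves: Moves the arm, as the interface text tells. Its arguments: {"type":"object","properties":{"moves":{"type":"array"},"hand":{"type":"number"}},"required":["moves"]}

```bash
mkdir -p pics; cat > h.py <<'E'
from station import r, imaging, models
import numpy as np, cv2
def ray(c,u,v):
    K=np.array(c["intrinsics"]);R=np.array(c["orientation"]);return np.array(c["eye"]),R@np.linalg.inv(K)@np.array([u,v,1.])
def at(c,u,v,z):
    e,d=ray(c,u,v);return e+d*(z-e[2])/d[2]
def proj(c,p):
    q=np.array(c["intrinsics"])@(np.array(c["orientation"]).T@(np.array(p)-np.array(c["eye"])));return q[:2]/q[2]
E
python3 - <<'E'
from h import *
names="play_tray stamp_tray toy_car yoyo skittle ink_pad stamp top_flat block_cube cash_box".split()
for n in("top","side"):
    c=imaging.capture(n);cv2.imwrite(f"pics/{n}0.png",c["frame"]);print(n,np.round(c["eye"],3),np.round(c["orientation"],3).tolist(),c["intrinsics"])
    for t in names:
        for o in models.place_of(c,t)[:4]:
            u,v=o["at"][0]*640,o["at"][1]*480
            print(t,round(o["confidence"],2),round(u),round(v),at(c,u,v,0).round(3)[:2])
print(r.sense())
E
```

```text
top [ 0.387 -0.151  0.882] [[-0.001, -0.992, 0.123], [-0.999, 0.005, 0.033], [-0.033, -0.123, -0.992]] [[487.05623766   0.         325.14112021]
 [  0.         487.05623766 239.40533067]
 [  0.           0.           1.        ]]
play_tray 0.94 303 265 [ 0.449 -0.082]
toy_car 0.64 212 280 [0.423 0.084]
yoyo 0.97 270 154 [ 0.657 -0.018]
yoyo 0.3 422 264 [ 0.451 -0.298]
skittle 0.96 208 156 [0.656 0.099]
ink_pad 0.28 427 265 [ 0.448 -0.305]
stamp 0.88 457 194 [ 0.579 -0.363]
stamp 0.62 404 338 [ 0.32  -0.262]
stamp 0.58 405 378 [ 0.25  -0.262]
top_flat 0.91 399 201 [ 0.566 -0.258]
block_cube 0.71 206 219 [0.535 0.099]
side [-0.221 -0.252  0.633] [[0.177, -0.632, 0.755], [-0.984, -0.13, 0.122], [0.021, -0.764, -0.644]] [[444.741895     0.         316.76999362]
 [  0.         444.741895   244.30233224]
 [  0.           0.           1.        ]]
play_tray 0.68 424 239 [ 0.589 -0.366]
stamp_tray 0.66 389 279 [ 0.443 -0.296]
toy_car 0.88 205 257 [0.432 0.092]
yoyo 0.73 280 200 [ 0.669 -0.012]
yoyo 0.67 372 238 [ 0.566 -0.25 ]
ink_pad 0.97 330 207 [ 0.665 -0.139]
stamp 0.7 423 240 [ 0.584 -0
[... 264 characters left out ...]
112946e+01, -1.48174391e+01]), 'joint_velocities': array([-0.08490119, -0.06341077, -0.01547643,  0.05971907, -0.00997871,
        0.04881665]), 'effort': array([ 3.55387510e-04, -3.90478027e+01,  1.87627977e+01,  4.22452390e+00,
        1.55052252e-02, -2.00603267e-05]), 'tcp_pos': array([0.24550176, 0.57473778, 0.22253367]), 'ee_rot': array([[ 9.19594371e-01, -3.92869180e-01, -9.16133982e-06],
       [-3.92869180e-01, -9.19594371e-01, -3.39391740e-05],
       [ 4.90893893e-06,  3.48094815e-05, -9.99999999e-01]]), 'wrist_force': array([-0.43851743, -0.70311941,  0.48620626]), 'moment': array([-0.03762534,  0.0104618 , -0.00830196]), 'gripper_force': 0.0, 'gripper_width': 1.0018866454271789}
```

View pics/top0.png

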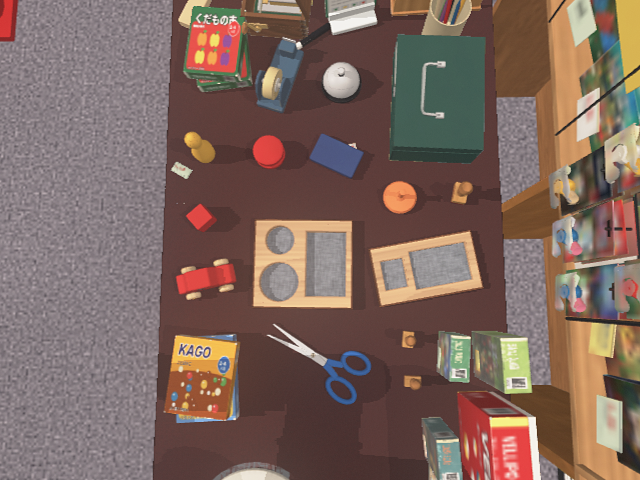

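View pics/side0.png

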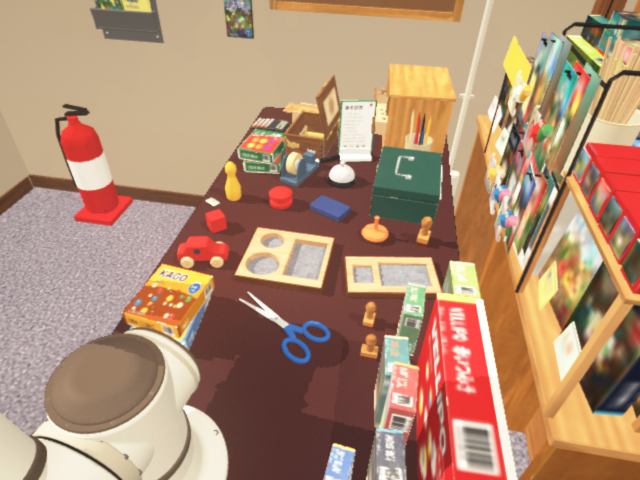

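```bash
cat > fit.py <<'E'
from h import *
from scipy.optimize import minimize
def box(x0,x1,y0,y1,z0,z1): return np.array([[x,y,z] for x in(x0,x1) for y in(y0,y1) for z in(z0,z1)])
def cyl(d,z0,z1):
    a=np.linspace(0,2*np.pi,24,endpoint=False);return np.array([[d/2*np.cos(t),d/2*np.sin(t),z] for t in a for z in(z0,z1)])
def wheel(x0,x1,y): 
    a=np.linspace(0,2*np.pi,16,endpoint=False);return np.array([[x,y+13*np.cos(t),13+13*np.sin(t)] for t in a for x in(x0,x1)])
M=dict(play_tray=[box(-80,80,-89,89,0,18)],stamp_tray=[box(-53,53,-93,93,0,14)],
 toy_car=[box(-17,17,-12,51,10,50),box(-17,17,-51,0,10,34)]+[wheel(*s,y) for s in((-29,-18),(18,29)) for y in(31,-29)],
 yoyo=[cyl(56,0,36)],skittle=[cyl(30,0,40),cyl(38,15,40),cyl(20,40,70),cyl(24,68,100)],ink_pad=[box(-27,27,-43.5,43.5,0,16)],
 stamp=[box(-12,12,-18,18,0,22),cyl(14,22,45),cyl(24,45,66)],top_flat=[cyl(60,0,30)],block_cube=[box(-17.5,17.5,-17.5,17.5,0,35)])
S=4
def sil(c,parts,p):
    x,y,t,z=p;R=np.array([[np.cos(t),-np.sin(t),0],[np.sin(t),np.cos(t),0],[0,0,1]])
    im=np.zeros((480*S,640*S),np.uint8)
    K=np.array(c["intrinsics"]);Rc=np.array(c["orientation"])
    for P in parts:
        q=((P/1000@R.T+[x,y,z])-np.array(c["eye"]))@Rc@K.T
        q=q[:,:2]/q[:,2:]
        cv2.fillConvexPoly(im,cv2.convexHull(np.round(q*S).astype(np.int32)),1)
    return im
def mask(c,t,near):
    b=None
    for o in models.cut_out(c,t):
        m=np.array(o["region"]).astype(np.uint8); 
        if m.sum()<30: continue
        v,u=np.argwhere(m).mean(0); d=np.linalg.norm(at(c,u,v,0.02)[:2]-near)
        if d<.06 and(b is None or o["confidence"]>b[1]): b=(m,o["confidence"])
    return b
def fit(cs,t,near,z=0,yaws=(0,45,90,135)):
    ms=[]
    for c in cs:
        b=mask(c,t,np.array(near))
        if b: ms.append((c,cv2.resize(b[0],(640*S,480*S),interpolation=cv2.INTER_LINEAR)))
    if not ms: return None
    def f(p,s=1.):
        e=0
        for c,m in ms:
            a=sil(c,M[t],[p[0]/1000,p[1]/1000,p[2]/20,z]);e+=1-(a&m).sum()/max(1,(a|m).sum())
        return e/len(ms)
    best=min((minimize(f,[near[0]*1000,near[1]*1000,np.radians(y)*20],method="Nelder-Mead",options=dict(initial_simplex=np.array([near[0]*1000,near[1]*1000,np.radians(y)*20])+np.array([[0,0,0],[12,0,0],[0,12,0],[0,0,6]]),maxiter=90,xatol=.1,fatol=.0005)) for y in yaws),key=lambda o:o.fun)
    return best.x[0].round(1),best.x[1].round(1),round(np.degrees(best.x[2]/20),1),round(best.fun,3),len(ms)
E
cat > m.py <<'E'
from fit import *
cs=[imaging.capture("top"),imaging.capture("side")]
for t,n,y in [("play_tray",(.449,-.085),(0,)),("stamp_tray",(.445,-.3),(0,15)),("toy_car",(.423,.088),(0,45,90,135,180,225,270,315)),("yoyo",(.657,-.018),(0,)),("skittle",(.656,.099),(0,)),("ink_pad",(.662,-.137),(0,45,90,135)),("stamp",(.58,-.364),(0,45,90,135)),("top_flat",(.566,-.25),(0,)),("block_cube",(.538,.1),(20,60))]:
    print(t,fit(cs,t,n,yaws=y),[fit([c],t,n,yaws=y) for c in cs] )
f=cs[0]["frame"];g=cs[1]["frame"]
a=cv2.resize(f[170:410,380:500],(400,600)*1,interpolation=cv2.INTER_CUBIC) if 0 else cv2.resize(f[170:400,385:485],None,fx=2.6,fy=2.6,interpolation=2)
b=cv2.resize(g[205:365,350:450],None,fx=3.7,fy=3.7,interpolation=2)
H=592;cv2.imwrite("pics/st.png",np.hstack([a[:H],b[:H]]))
E
time python3 m.py
```

```text
play_tray (np.float64(450.9), np.float64(-82.2), np.float64(-0.8), np.float64(0.029), 2) [(np.float64(451.0), np.float64(-83.6), np.float64(-1.0), np.float64(0.016), 1), (np.float64(451.5), np.float64(-81.1), np.float64(0.2), np.float64(0.031), 1)]
stamp_tray (np.float64(442.3), np.float64(-300.0), np.float64(10.2), np.float64(0.078), 2) [(np.float64(442.0), np.float64(-301.9), np.float64(10.3), np.float64(0.026), 1), (np.float64(444.0), np.float64(-297.6), np.float64(11.2), np.float64(0.102), 1)]
toy_car (np.float64(422.2), np.float64(89.0), np.float64(190.3), np.float64(0.185), 2) [(np.float64(422.0), np.float64(88.5), np.float64(191.9), np.float64(0.143), 1), (np.float64(425.9), np.float64(90.5), np.float64(14.5), np.float64(0.187), 1)]
yoyo (np.float64(656.3), np.float64(-17.1), np.float64(10.2), np.float64(0.142), 1) [None, (np.float64(656.3), np.float64(-17.1), np.float64(10.2), np.float64(0.142), 1)]
skittle (np.float64(657.8), np.float64(102.6), np.float64(6.9), np.float64(0.176), 2) [(np.float64(655.7), np.float64(99.5), np.float64(7.3), np.float64(0.198), 1), (np.float64(65
[... 414 characters left out ...]
t64(577.3), np.float64(-366.9), np.float64(76.0), np.float64(0.154), 1), (np.float64(579.1), np.float64(-362.9), np.float64(82.6), np.float64(0.251), 1)]
top_flat (np.float64(570.2), np.float64(-257.3), np.float64(17.4), np.float64(0.274), 2) [(np.float64(568.1), np.float64(-257.4), np.float64(20.4), np.float64(0.162), 1), (np.float64(581.0), np.float64(-255.1), np.float64(13.3), np.float64(0.335), 1)]
block_cube (np.float64(533.1), np.float64(102.1), np.float64(38.9), np.float64(0.113), 2) [(np.float64(534.0), np.float64(100.8), np.float64(44.3), np.float64(0.079), 1), (np.float64(532.5), np.float64(103.0), np.float64(39.7), np.float64(0.108), 1)]
real	0m44.014s
user	0m30.144s
sys	0m11.123s
```

View pics/st.png

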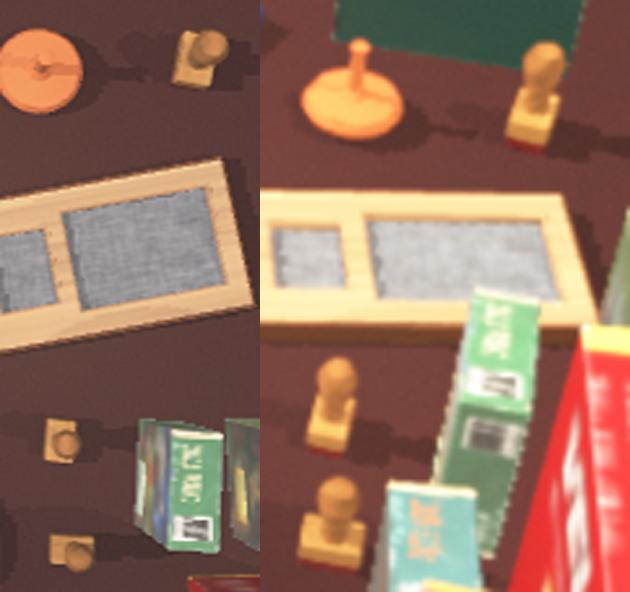

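The first crop shows three stamps, at top-image pixels (461,190), (409,339) and (413,382). The one at (461,190) has a block about 36 mm long, against about 24 mm for the other two, so it is the largest and the one I need. The top view gives yaw ≈0° for the large tray and ≈10° for the small one.

The car goes first. I also check the heights of nearby obstacles.

```bash
cat > plan.py <<'E'
# usage: plan.py x y z yaw  (mm, deg): turn first, then shift in turned tool axes
import sys; from h import *
def plan(x,y,z,yaw):
    s=r.sense();R=s["ee_rot"];p=s["tcp_pos"]*1000
    cur=np.degrees(np.arctan2(R[1,0],R[0,0]));t=(cur-yaw+180)%360-180
    a=np.radians(yaw);X=np.array([np.cos(a),np.sin(a)]);Y=np.array([np.sin(a),-np.cos(a)])
    d=np.array([x,y])-p[:2]
    print("pos",p.round(1),"yaw",round(cur,2),"turn",round(t,2),"shift x,y,z",[round(v,1) for v in(d@X,d@Y,p[2]-z)],"w",round(s["gripper_width"],3),"F",round(float(s["gripper_force"]),1),"t",round(s["time_s"],1),"j6",s["joints"][5].round(1))
if __name__=="__main__": plan(*map(float,sys.argv[1:5]))
E
python3 plan.py 423 89.3 130 -77.5
python3 - <<'E'
from h import *
t=imaging.capture("top");s=imaging.capture("side")
for n,a,b in [("cash front-left top corner",(392,151),(375,193))]:
    A=[ray(t,*a),ray(s,*b)]
    # closest point
    M=np.c_[A[0][1],-A[1][1]];k=np.linalg.lstsq(M,A[1][0]-A[0][0],rcond=None)[0]
    print(n,(A[0][0]+k[0]*A[0][1]).round(3),(A[1][0]+k[1]*A[1][1]).round(3))
for z in(0,.05,.1,.12): print(z,"green box front-left top",at(t,443,332,z).round(3)[:2],"second",at(t,473,332,z).round(3)[:2], "side",at(s,405,285,z).round(3)[:2],at(s,448,263,z).round(3)[:2])
E
```

```text
pos [245.6 574.7 222.5] yaw -23.14 turn 54.36 shift x,y,z [np.float64(512.3), np.float64(-68.2), np.float64(92.5)] w 1.001 F 0.0 t 3.0 j6 -14.8
cash front-left top corner [ 0.638 -0.239  0.073] [ 0.639 -0.244  0.074]
0 green box front-left top [ 0.33  -0.331] second [ 0.33  -0.383] side [ 0.431 -0.328] [ 0.516 -0.417]
0.05 green box front-left top [ 0.333 -0.321] second [ 0.333 -0.37 ] side [ 0.38  -0.322] [ 0.457 -0.404]
0.1 green box front-left top [ 0.336 -0.31 ] second [ 0.336 -0.357] side [ 0.328 -0.316] [ 0.399 -0.391]
0.12 green box front-left top [ 0.338 -0.306] second [ 0.338 -0.352] side [ 0.308 -0.314] [ 0.376 -0.385]
```

Emit:
{"api": "apply_moves", "payload": {"moves": [[[0, 0, 0], 6.8], [[0, 0, 0], 6.8], [[0, 0, 0], 6.8], [[0, 0, 0], 6.8]], "hand": 0.06}}

```text
time_s: 3.43
tcp_pos: [0.2456, 0.5747, 0.2225]
ee_rot: [[0.634, -0.774, 0.0], [-0.774, -0.634, -0.0], [0.0, 0.0, -1.0]]
wrist_force: [0.3, 0.7, 0.3]
gripper_width: 0.783
gripper_force: 0.0
```

Emit:
{"api": "apply_moves", "payload": {"moves": [[[0, 0, 0], 6.8], [[0, 0, 0], 6.8], [[0, 0, 0], 6.8], [[0, 0, 0], 6.8]]}}

```text
time_s: 3.77
tcp_pos: [0.2455, 0.5747, 0.2225]
ee_rot: [[0.21, -0.978, -0.0], [-0.978, -0.21, -0.0], [0.0, 0.0, -1.0]]
wrist_force: [0.1, 0.1, -0.3]
gripper_width: 0.689
gripper_force: 0.0
```

Emit:
{"api": "apply_moves", "payload": {"moves": [[[0.038, -0.005, 0.007], 0], [[0.038, -0.005, 0.007], 0], [[0.038, -0.005, 0.007], 0], [[0.038, -0.005, 0.007], 0], [[0.038, -0.005, 0.007], 0]]}}

```text
time_s: 4.18
tcp_pos: [0.3112, 0.3929, 0.1874]
ee_rot: [[0.216, -0.976, 0.0], [-0.976, -0.216, 0.0], [-0.0, -0.0, -1.0]]
wrist_force: [0.3, 0.9, 0.6]
gripper_width: 0.692
gripper_force: 0.0
```

Emit:
{"api": "apply_moves", "payload": {"moves": [[[0.038, -0.005, 0.007], 0], [[0.038, -0.005, 0.007], 0], [[0.038, -0.005, 0.007], 0], [[0.038, -0.005, 0.007], 0], [[0.038, -0.005, 0.007], 0]]}}

```text
time_s: 4.6
tcp_pos: [0.3767, 0.2128, 0.1527]
ee_rot: [[0.217, -0.976, 0.001], [-0.976, -0.217, 0.001], [-0.001, -0.001, -1.0]]
wrist_force: [0.9, 0.5, -0.7]
gripper_width: 0.688
gripper_force: 0.0
```

Emit:
{"api": "apply_moves", "payload": {"moves": [[[0.038, -0.005, 0.007], 0], [[0.038, -0.005, 0.007], 0], [[0.038, -0.005, 0.007], 0], [[0, 0, 0], 0]]}}

```text
time_s: 4.93
tcp_pos: [0.4153, 0.1011, 0.1303]
ee_rot: [[0.208, -0.978, -0.003], [-0.978, -0.208, -0.002], [0.001, 0.004, -1.0]]
wrist_force: [0.6, -0.4, 0.4]
gripper_width: 0.689
gripper_force: 0.0
```

```bash
python3 plan.py 423 89.3 17 -77.5
```

```text
pos [415.3 101.1 130.3] yaw -77.98 turn -0.48 shift x,y,z [np.float64(13.2), np.float64(-4.9), np.float64(113.3)] w 0.689 F 0.0 t 4.9 j6 -23.6
```

Emit:
{"api": "apply_moves", "payload": {"moves": [[[0.007, -0.003, 0.02], 0], [[0.006, -0.002, 0.03], 0], [[0, 0, 0.02], 0], [[0, 0, 0], 0], [[0, 0, 0], 0]]}}

```text
time_s: 5.35
tcp_pos: [0.4232, 0.0947, 0.0613]
ee_rot: [[0.216, -0.976, -0.001], [-0.976, -0.216, -0.001], [0.001, 0.002, -1.0]]
wrist_force: [1.0, -0.5, 1.0]
gripper_width: 0.692
gripper_force: 0.0
```

```bash
python3 plan.py 423 89.3 17 -77.5; python3 - <<'E'
from h import *
a=imaging.capture("side")["frame"];b=imaging.capture("top")["frame"]
cv2.imwrite("pics/g1.png",np.hstack([cv2.resize(a[60:420,60:340],None,fx=1.4,fy=1.4),cv2.resize(b[130:430,100:350],None,fx=1.6,fy=1.68)]))
E
```

```text
pos [423.2  94.7  61.3] yaw -77.51 turn -0.01 shift x,y,z [np.float64(5.2), np.float64(1.3), np.float64(44.3)] w 0.692 F 0.0 t 5.3 j6 -21.8
```

View pics/g1.png

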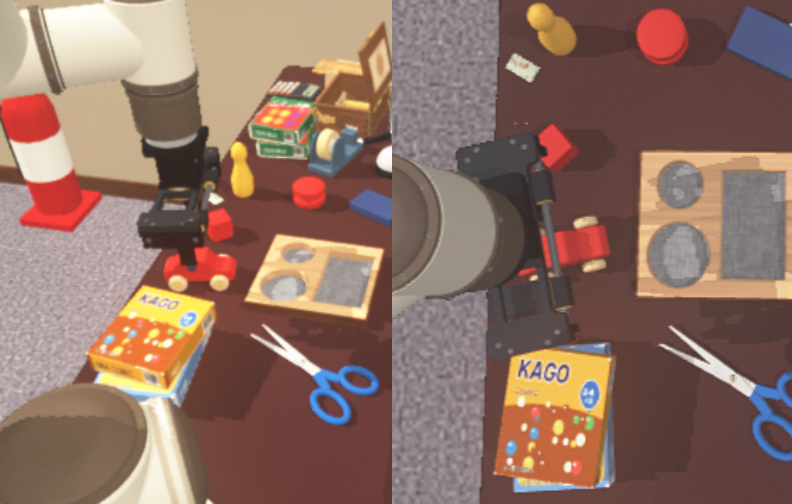

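```bash
python3 - <<'E'
from h import *
t=imaging.capture("top");s=imaging.capture("side")
for a,b in [((239,342),(214,273)),((240,419),(172,333))]:
    A=[ray(t,*a),ray(s,*b)];M=np.c_[A[0][1],-A[1][1]];k=np.linalg.lstsq(M,A[1][0]-A[0][0],rcond=None)[0]
    print((A[0][0]+k[0]*A[0][1]).round(3),(A[1][0]+k[1]*A[1][1]).round(3))
E
python3 plan.py 423 89.3 17 -77.5
```

```text
[0.318 0.017 0.074] [0.317 0.02  0.074]
[0.192 0.016 0.056] [0.184 0.043 0.064]
pos [424.3  95.7  63. ] yaw -77.48 turn 0.02 shift x,y,z [np.float64(6.0), np.float64(2.7), np.float64(46.0)] w 0.692 F 0.0 t 5.5 j6 -21.8
```

Emit:
{"api": "apply_moves", "payload": {"moves": [[[0.003, 0.001, 0.015], 0], [[0.003, 0.001, 0.015], 0], [[0, 0, 0.014], 0], [[0, 0, 0], 0], [[0, 0, 0], 0]]}}

```text
time_s: 5.97
tcp_pos: [0.423, 0.0888, 0.0181]
ee_rot: [[0.217, -0.976, 0.001], [-0.976, -0.217, 0.0], [-0.0, -0.001, -1.0]]
wrist_force: [0.4, 0.5, -0.2]
gripper_width: 0.691
gripper_force: 0.0
```

```bash
python3 plan.py 423 89.3 18 -77.5
```

```text
pos [423.   88.8  18.1] yaw -77.5 turn 0.0 shift x,y,z [np.float64(-0.4), np.float64(-0.1), np.float64(0.1)] w 0.691 F 0.0 t 6.0 j6 -21.1
```

Next, close on the car, lift it, and turn 77° (tool −77).

Emit:
{"api": "apply_moves", "payload": {"moves": [[[0, 0, 0], 0], [[0, 0, 0], 0], [[0, 0, 0], 0], [[0, 0, 0], 0], [[0, 0, 0], 0]], "hand": 0.0}}

```text
time_s: 6.38
tcp_pos: [0.4233, 0.0889, 0.0181]
ee_rot: [[0.216, -0.976, 0.002], [-0.976, -0.216, 0.001], [-0.001, -0.002, -1.0]]
wrist_force: [1.5, 1.1, 0.8]
gripper_width: 0.397
gripper_force: 0.4
```

Emit:
{"api": "apply_moves", "payload": {"moves": [[[0, 0, 0], 0], [[0, 0, -0.005], 0], [[0, 0, -0.02], 0], [[0, 0, -0.03], 0], [[0, 0, -0.04], 0]]}}

```text
time_s: 6.8
tcp_pos: [0.4203, 0.0872, 0.1117]
ee_rot: [[0.215, -0.977, -0.007], [-0.977, -0.215, -0.004], [0.002, 0.007, -1.0]]
wrist_force: [1.3, 1.3, -0.7]
gripper_width: 0.392
gripper_force: 30.0
```

```bash
python3 plan.py 491.6 -123 60 -0.5
```

```text
pos [420.3  87.2 111.7] yaw -77.58 turn -77.08 shift x,y,z [np.float64(73.2), np.float64(209.5), np.float64(51.7)] w 0.392 F 30.0 t 6.8 j6 -21.1
```

Emit:
{"api": "apply_moves", "payload": {"moves": [[[0, 0, 0], -7], [[0, 0, 0], -7], [[0, 0, 0], -7], [[0, 0, 0], -7], [[0, 0, 0], -7]]}}

```text
time_s: 7.22
tcp_pos: [0.422, 0.0882, 0.1127]
ee_rot: [[0.741, -0.672, -0.001], [-0.672, -0.741, -0.0], [-0.0, 0.001, -1.0]]
wrist_force: [0.3, 0.4, -0.6]
gripper_width: 0.392
gripper_force: 30.0
```

Emit:
{"api": "apply_moves", "payload": {"moves": [[[0, 0, 0], -7], [[0, 0, 0], -7], [[0, 0, 0], -7], [[0, 0, 0], -7], [[0, 0, 0], -7]]}}

```text
time_s: 7.63
tcp_pos: [0.422, 0.0882, 0.1125]
ee_rot: [[0.992, -0.126, -0.001], [-0.126, -0.992, -0.0], [-0.001, 0.0, -1.0]]
wrist_force: [-0.0, 0.4, -1.1]
gripper_width: 0.391
gripper_force: 30.0
```

Emit:
{"api": "apply_moves", "payload": {"moves": [[[0, 0, 0], -7], [[0.008, 0.035, 0], 0], [[0.007, 0.035, 0], 0], [[0.005, 0.035, 0], 0], [[0.005, 0.035, 0], 0]]}}

```text
time_s: 8.05
tcp_pos: [0.4458, -0.0531, 0.1126]
ee_rot: [[1.0, -0.008, -0.001], [-0.008, -1.0, 0.0], [-0.001, -0.0, -1.0]]
wrist_force: [0.9, 0.7, -0.6]
gripper_width: 0.387
gripper_force: 30.0
```

Emit:
{"api": "apply_moves", "payload": {"moves": [[[0.005, 0.035, 0], 0], [[0, 0.03, 0.01], 0], [[0, 0, 0.02], 0], [[0, 0, 0], 0], [[0, 0, 0], 0]]}}

```text
time_s: 8.47
tcp_pos: [0.4494, -0.1171, 0.0819]
ee_rot: [[1.0, -0.01, -0.004], [-0.01, -1.0, -0.0], [-0.004, 0.0, -1.0]]
wrist_force: [-0.1, 0.1, -0.0]
gripper_width: 0.389
gripper_force: 30.0
```

```bash
python3 plan.py 450.6 -123.5 23 -0.5
```

```text
pos [ 449.4 -117.1   81.9] yaw -0.59 turn -0.09 shift x,y,z [np.float64(1.2), np.float64(6.4), np.float64(58.9)] w 0.389 F 30.0 t 8.5 j6 83.9
```

Emit:
{"api": "apply_moves", "payload": {"moves": [[[0.001, 0.006, 0.02], 0], [[0, 0, 0.01], 0], [[0, 0, 0], 0], [[0, 0, 0], 0]]}}

```text
time_s: 8.8
tcp_pos: [0.4521, -0.122, 0.0532]
ee_rot: [[1.0, -0.007, 0.0], [-0.007, -1.0, -0.0], [0.0, 0.0, -1.0]]
wrist_force: [0.3, 0.0, -1.0]
gripper_width: 0.395
gripper_force: 30.0
```

```bash
python3 plan.py 450.6 -123.5 23 -0.5; python3 - <<'E'
from h import *
a=imaging.capture("side")["frame"];b=imaging.capture("top")["frame"]
cv2.imwrite("pics/g2.png",np.hstack([cv2.resize(a[150:350,200:400],None,fx=2,fy=2),cv2.resize(b[180:380,200:400],None,fx=2,fy=2)]))
E
```

```text
pos [ 452.1 -122.    53.2] yaw -0.42 turn 0.08 shift x,y,z [np.float64(-1.5), np.float64(1.5), np.float64(30.2)] w 0.395 F 30.0 t 8.8 j6 84.7
```

View pics/g2.png

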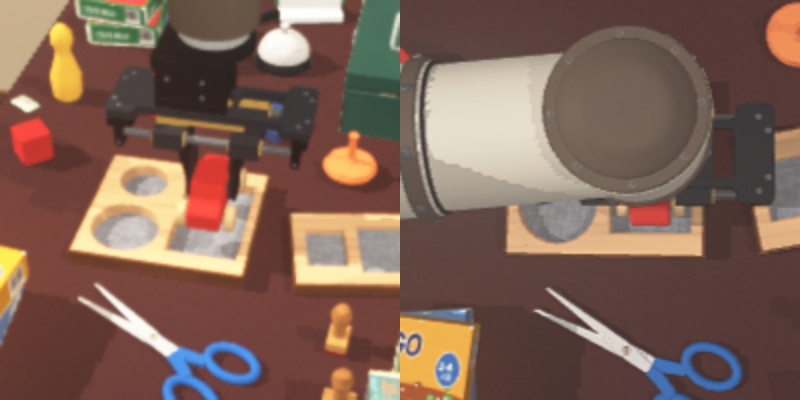

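The car hangs over its pocket, level and lined up, so I lower it.

Emit:
{"api": "apply_moves", "payload": {"moves": [[[-0.001, 0.001, 0.012], 0], [[0, 0, 0.012], 0], [[0, 0, 0.005], 0], [[0, 0, 0], 0], [[0, 0, 0], 0]]}}

```text
time_s: 9.32
tcp_pos: [0.4512, -0.1236, 0.0241]
ee_rot: [[1.0, -0.009, 0.001], [-0.009, -1.0, -0.0], [0.001, 0.0, -1.0]]
wrist_force: [0.5, 0.0, -1.5]
gripper_width: 0.387
gripper_force: 30.0
```

```bash
python3 plan.py 450.6 -123.5 22 -0.5; python3 -c "
from h import *;print(r.sense()['wrist_force'])"
```

```text
pos [ 451.2 -123.6   24.1] yaw -0.5 turn 0.0 shift x,y,z [np.float64(-0.6), np.float64(-0.1), np.float64(2.1)] w 0.387 F 30.0 t 9.3 j6 84.8
[ 0.47814365  0.00649971 -1.53772056]
```

Emit:
{"api": "apply_moves", "payload": {"moves": [[[0, 0, 0.0015], 0], [[0, 0, 0], 0]]}}

```text
time_s: 9.48
tcp_pos: [0.4512, -0.1237, 0.0226]
ee_rot: [[1.0, -0.009, 0.001], [-0.009, -1.0, 0.0], [0.001, -0.0, -1.0]]
wrist_force: [0.4, -0.4, -0.6]
gripper_width: 0.386
gripper_force: 30.0
```

Emit:
{"api": "apply_moves", "payload": {"moves": [[[0, 0, 0], 0], [[0, 0, 0], 0], [[0, 0, 0], 0], [[0, 0, 0], 0]], "hand": 0.048}}

```text
time_s: 9.82
tcp_pos: [0.4508, -0.1238, 0.0223]
ee_rot: [[1.0, -0.009, 0.0], [-0.009, -1.0, 0.0], [0.0, -0.0, -1.0]]
wrist_force: [0.3, -0.0, 0.1]
gripper_width: 0.536
gripper_force: 0.0
```

Emit:
{"api": "apply_moves", "payload": {"moves": [[[0, 0, -0.01], 0], [[0, 0, -0.03], 0], [[0, 0, -0.04], 0], [[0, 0, -0.03], 0], [[0, 0, 0], 0]]}}

```text
time_s: 10.23
tcp_pos: [0.4551, -0.124, 0.1384]
ee_rot: [[1.0, -0.008, 0.014], [-0.008, -1.0, -0.001], [0.014, 0.001, -1.0]]
wrist_force: [1.1, 0.4, -0.3]
gripper_width: 0.55
gripper_force: 0.0
```

```bash
python3 plan.py 656.3 -17.5 60 -23
```

```text
pos [ 455.1 -124.   138.4] yaw -0.44 turn 22.56 shift x,y,z [np.float64(143.6), np.float64(-176.6), np.float64(78.4)] w 0.55 F 0.0 t 10.2 j6 84.8
```

Emit:
{"api": "apply_moves", "payload": {"moves": [[[0, 0, 0], 7], [[0, 0, 0], 7], [[0, 0, 0], 7], [[0, 0, 0], 7], [[0, 0, 0], 7]], "hand": 0.08}}

```text
time_s: 10.65
tcp_pos: [0.4505, -0.1238, 0.1319]
ee_rot: [[0.81, -0.586, 0.0], [-0.586, -0.81, 0.0], [-0.0, -0.0, -1.0]]
wrist_force: [-0.2, -0.2, 0.9]
gripper_width: 0.846
gripper_force: 0.0
```

Emit:
{"api": "apply_moves", "payload": {"moves": [[[0, 0, 0], 7], [[0, 0, 0], 7], [[0, 0, 0], 7], [[0, 0, 0], 7], [[0, 0, 0], 7]]}}

```text
time_s: 11.07
tcp_pos: [0.4505, -0.1238, 0.1318]
ee_rot: [[0.327, -0.945, -0.0], [-0.945, -0.327, 0.0], [-0.0, 0.0, -1.0]]
wrist_force: [0.2, 0.2, 0.1]
gripper_width: 0.918
gripper_force: 0.0
```

Emit:
{"api": "apply_moves", "payload": {"moves": [[[0, 0, 0], 7], [[0, 0, 0], 7], [[0, 0, 0], 7], [[0, 0, 0], 7], [[0, 0, 0], 7]]}}

```text
time_s: 11.48
tcp_pos: [0.4505, -0.1238, 0.1318]
ee_rot: [[-0.274, -0.962, -0.0], [-0.962, 0.274, 0.0], [-0.0, 0.0, -1.0]]
wrist_force: [-0.1, -0.8, 0.5]
gripper_width: 0.92
gripper_force: 0.0
```

Emit:
{"api": "apply_moves", "payload": {"moves": [[[0, 0, 0], 7], [[0, 0, 0], 0], [[0, 0, 0], 0]]}}

```text
time_s: 11.73
tcp_pos: [0.4506, -0.1238, 0.1319]
ee_rot: [[-0.38, -0.925, -0.0], [-0.925, 0.38, 0.0], [0.0, 0.0, -1.0]]
wrist_force: [0.4, 0.3, 0.9]
gripper_width: 0.918
gripper_force: 0.0
```

```bash
python3 m.py | cut -c1-400 | tr -d '\n' | sed 's/np.float64//g;s/)\]/)]\n/g'; python3 plan.py 656.3 -17.5 16 -116
```

```text
play_tray ((450.5), (-82.2), (-0.2), (0.54), 2) [((448.3), (-82.7), (-0.0), (0.863), 1), ((451.3), (-81.0), (-0.8), (0.213), 1)]
stamp_tray ((441.8), (-301.3), (10.1), (0.085), 2) [((441.8), (-301.5), (10.4), (0.015), 1), ((444.2), (-297.7), (11.7), (0.146), 1)]
toy_car None [None, None]yoyo ((655.9), (-21.2), (17.8), (0.066), 1) [((655.9), (-21.2), (17.8), (0.066), 1), None]skittle ((654.9), (101.0), (7.6), (0.132), 2) [((654.9), (99.4), (1.4), (0.089), 1), ((654.8), (102.3), (5.2), (0.125), 1)]
ink_pad ((649.3), (-143.2), (-26.5), (0.159), 2) [((649.8), (-144.1), (-25.4), (0.063), 1), ((652.1), (-139.7), (-25.1), (0.245), 1)]
stamp ((575.9), (-363.8), (81.6), (0.187), 2) [((577.2), (-366.5), (73.7), (0.148), 1), ((577.1), (-362.8), (82.0), (0.175), 1)]
top_flat ((571.0), (-256.8), (12.5), (0.28), 2) [((566.5), (-257.0), (16.4), (0.193), 1), ((581.2), (-256.0), (18.5), (0.333), 1)]
block_cube ((533.6), (102.7), (33.6), (0.098), 1) [None, ((533.6), (102.7), (33.6), (0.098), 1)]
pos [ 450.7 -123.8  132.1] yaw -112.54 turn 3.46 shift x,y,z [np.float64(-185.7), np.float64(-138.2), np.float64(116.1)] w 0.919 F 0.0 t 13.6 j6 -27.2
```

Emit:
{"api": "apply_moves", "payload": {"moves": [[[0, 0, 0], 3.5], [[-0.0306, -0.0231, 0], 0], [[-0.0306, -0.0231, 0], 0], [[-0.0306, -0.0231, 0], 0], [[-0.0306, -0.0231, 0.01], 0]]}}

```text
time_s: 14.05
tcp_pos: [0.5903, -0.0536, 0.1241]
ee_rot: [[-0.439, -0.899, 0.005], [-0.899, 0.439, -0.0], [-0.002, -0.004, -1.0]]
wrist_force: [0.1, -0.2, 0.0]
gripper_width: 0.918
gripper_force: 0.0
```

Emit:
{"api": "apply_moves", "payload": {"moves": [[[-0.0306, -0.0231, 0.02], 0], [[-0.0306, -0.0231, 0.02], 0], [[0, 0, 0.02], 0], [[0, 0, 0], 0], [[0, 0, 0], 0]]}}

```text
time_s: 14.47
tcp_pos: [0.652, -0.0211, 0.0618]
ee_rot: [[-0.439, -0.899, -0.004], [-0.899, 0.439, -0.001], [0.003, 0.004, -1.0]]
wrist_force: [0.3, -0.3, 0.5]
gripper_width: 0.92
gripper_force: 0.0
```

```bash
python3 plan.py 656 -19.5 16 -116
```

```text
pos [652.  -21.1  61.8] yaw -116.03 turn -0.03 shift x,y,z [np.float64(-3.2), np.float64(-2.9), np.float64(45.8)] w 0.92 F 0.0 t 14.5 j6 -38.4
```

Emit:
{"api": "apply_moves", "payload": {"moves": [[[-0.002, -0.002, 0.015], 0], [[-0.001, -0.001, 0.015], 0], [[0, 0, 0.015], 0], [[0, 0, 0], 0], [[0, 0, 0], 0]]}}

```text
time_s: 14.88
tcp_pos: [0.6571, -0.0202, 0.0199]
ee_rot: [[-0.439, -0.898, 0.001], [-0.898, 0.439, -0.0], [-0.0, -0.001, -1.0]]
wrist_force: [0.2, 0.4, 0.1]
gripper_width: 0.92
gripper_force: 0.0
```

```bash
python3 plan.py 656 -19.5 16 -116
```

```text
pos [657.1 -20.2  19.9] yaw -116.05 turn -0.05 shift x,y,z [np.float64(-0.1), np.float64(1.3), np.float64(3.9)] w 0.92 F 0.0 t 14.9 j6 -38.4
```

Emit:
{"api": "apply_moves", "payload": {"moves": [[[0, 0, 0.004], 0], [[0, 0, 0], 0]]}}

```text
time_s: 15.05
tcp_pos: [0.6578, -0.0197, 0.0159]
ee_rot: [[-0.439, -0.898, 0.002], [-0.898, 0.439, 0.0], [-0.001, -0.002, -1.0]]
wrist_force: [-0.2, 0.7, -0.2]
gripper_width: 0.917
gripper_force: 0.0
```

Emit:
{"api": "apply_moves", "payload": {"moves": [[[0, 0, 0], 0], [[0, 0, 0], 0], [[0, 0, 0], 0], [[0, 0, 0], 0], [[0, 0, 0], 0]], "hand": 0.03}}

```text
time_s: 15.47
tcp_pos: [0.6574, -0.0195, 0.0146]
ee_rot: [[-0.439, -0.899, 0.0], [-0.899, 0.439, 0.0], [-0.0, -0.0, -1.0]]
wrist_force: [-0.1, 0.2, 0.3]
gripper_width: 0.627
gripper_force: 0.2
```

Emit:
{"api": "apply_moves", "payload": {"moves": [[[0, 0, 0], 0], [[0, 0, 0], 0], [[0, 0, 0], 0]]}}

```text
time_s: 15.72
tcp_pos: [0.6574, -0.0195, 0.0147]
ee_rot: [[-0.439, -0.899, 0.0], [-0.899, 0.439, -0.0], [-0.0, -0.0, -1.0]]
wrist_force: [-0.5, 0.1, -0.1]
gripper_width: 0.59
gripper_force: 30.0
```

```bash
python3 plan.py 418.4 -40.5 16 -116
```

```text
pos [657.4 -19.5  14.7] yaw -116.03 turn -0.03 shift x,y,z [np.float64(123.7), np.float64(205.6), np.float64(-1.3)] w 0.59 F 30.0 t 15.7 j6 -38.4
```

```bash
python3 - <<'E'
from h import *
a=imaging.capture("side")["frame"];b=imaging.capture("top")["frame"]
cv2.imwrite("pics/g3.png",np.hstack([cv2.resize(a[140:240,220:340],None,fx=4,fy=4,interpolation=2),cv2.resize(b[110:210,210:290],None,fx=4,fy=4)]))
E
```

```text
(no output)
```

View pics/g3.png

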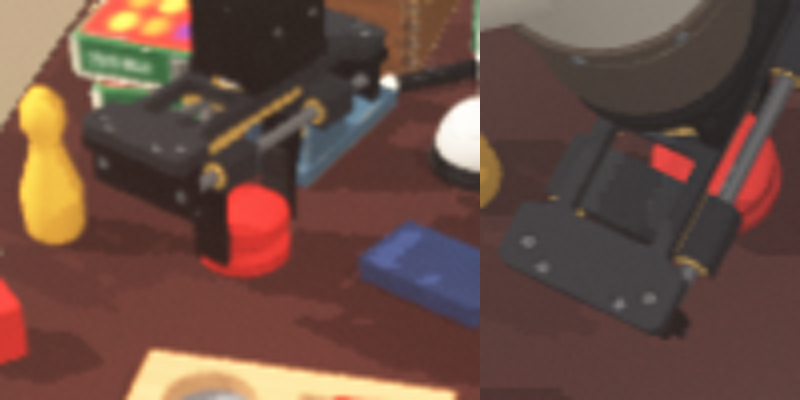

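Emit:
{"api": "apply_moves", "payload": {"moves": [[[0, 0, -0.005], 0], [[0, 0, -0.01], 0], [[0, 0, -0.015], 0], [[0, 0, 0], 0], [[0, 0, 0], 0]]}}

```text
time_s: 16.23
tcp_pos: [0.6582, -0.0194, 0.0459]
ee_rot: [[-0.439, -0.899, 0.003], [-0.899, 0.439, 0.001], [-0.002, -0.002, -1.0]]
wrist_force: [0.6, 1.0, -0.5]
gripper_width: 0.597
gripper_force: 30.0
```

```bash
python3 plan.py 418 -40.5 60 -116; python3 - <<'E'
from h import *
a=imaging.capture("side")["frame"];b=imaging.capture("top")["frame"]
cv2.imwrite("pics/g4.png",np.hstack([cv2.resize(a[140:240,220:340],None,fx=4,fy=4,interpolation=2),cv2.resize(b[110:210,210:290],None,fx=4,fy=4)]))
E
```

```text
pos [658.2 -19.4  45.9] yaw -116.04 turn -0.04 shift x,y,z [np.float64(124.3), np.float64(206.6), np.float64(-14.1)] w 0.597 F 30.0 t 16.2 j6 -38.4
```

View pics/g4.png

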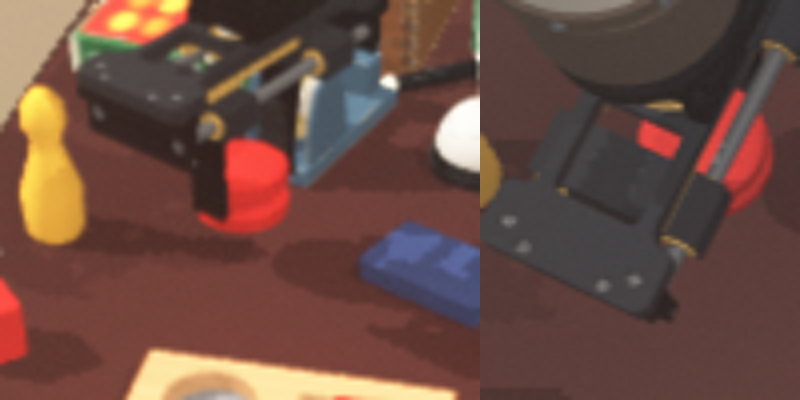

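The yo-yo is lifted and level. Next I measure where it sits relative to the gripper.

```bash
python3 - <<'E'
from fit import *
for n in("side","top"):
    c=imaging.capture(n);hsv=cv2.cvtColor(c["frame"],cv2.COLOR_BGR2HSV)
    red=((hsv[...,0]<8)|(hsv[...,0]>172))&(hsv[...,1]>150)&(hsv[...,2]>100)
    u,v=proj(c,[.657,-.0195,.05]);w=np.zeros_like(red);w[int(v)-25:int(v)+25,int(u)-25:int(u)+25]=1
    m=(red&w).astype(np.uint8);ys,xs=np.nonzero(m);print(n,m.sum(),xs.min(),xs.max(),ys.min(),ys.max())
    for d in [(0,0),(.5,0),(10,0),(0,-10)]:
        # tool-frame offset a along tool x
        p=[.6582+d[0]*-.000439,-.0194+d[0]*-.000899,0,.031]
        q=np.argwhere(sil(c,M["yoyo"],p))/S;print(d,q[:,1].min(),q[:,1].max(),q[:,0].min(),q[:,0].max())
E
```

```text
side 376 269 292 175 199
(0, 0) 269.0 292.75 173.75 199.25
(0.5, 0) 269.0 293.0 173.75 199.25
(10, 0) 272.25 296.0 175.0 200.75
(0, -10) 269.0 292.75 173.75 199.25
top 302 250 283 133 163
(0, 0) 248.5 283.0 126.75 163.75
(0.5, 0) 248.75 283.25 126.75 163.75
(10, 0) 253.5 288.0 129.0 166.0
(0, -10) 248.5 283.0 126.75 163.75
```

Emit:
{"api": "apply_moves", "payload": {"moves": [[[0.0177, 0.0295, -0.015], 0], [[0.0177, 0.0295, 0], 0], [[0.0177, 0.0295, 0], 0], [[0.0177, 0.0295, 0], 0], [[0.0177, 0.0295, 0], 0]]}}

```text
time_s: 16.85
tcp_pos: [0.4839, -0.0346, 0.0589]
ee_rot: [[-0.439, -0.898, -0.001], [-0.898, 0.439, -0.0], [0.001, 0.001, -1.0]]
wrist_force: [-0.6, 0.9, -1.0]
gripper_width: 0.589
gripper_force: 30.0
```

Emit:
{"api": "apply_moves", "payload": {"moves": [[[0.0177, 0.0295, 0], 0], [[0.0177, 0.0295, 0], 0], [[0, 0, 0], 0], [[0, 0, 0], 0]]}}

```text
time_s: 17.18
tcp_pos: [0.4154, -0.0407, 0.0595]
ee_rot: [[-0.439, -0.899, -0.001], [-0.899, 0.439, -0.0], [0.001, 0.001, -1.0]]
wrist_force: [1.4, 0.5, 0.1]
gripper_width: 0.591
gripper_force: 30.0
```

```bash
python3 plan.py 418.4 -40.2 20.5 -116
```

```text
pos [415.4 -40.7  59.5] yaw -116.01 turn -0.01 shift x,y,z [np.float64(-1.7), np.float64(-2.5), np.float64(39.0)] w 0.591 F 30.0 t 17.2 j6 -42.9
```

Emit:
{"api": "apply_moves", "payload": {"moves": [[[-0.002, -0.0025, 0.012], 0], [[0, 0, 0.012], 0], [[0, 0, 0.008], 0], [[0, 0, 0], 0], [[0, 0, 0], 0]]}}

```text
time_s: 17.6
tcp_pos: [0.4209, -0.0395, 0.0271]
ee_rot: [[-0.439, -0.899, -0.001], [-0.899, 0.439, -0.001], [0.001, 0.001, -1.0]]
wrist_force: [0.6, 0.1, -0.0]
gripper_width: 0.59
gripper_force: 30.0
```

```bash
python3 plan.py 418.4 -40.2 20.5 -116
```

```text
pos [420.9 -39.5  27.1] yaw -116.03 turn -0.03 shift x,y,z [np.float64(1.7), np.float64(1.9), np.float64(6.6)] w 0.59 F 30.0 t 17.6 j6 -42.9
```

Emit:
{"api": "apply_moves", "payload": {"moves": [[[0.0015, 0.0019, 0.004], 0], [[0, 0, 0.003], 0], [[0, 0, 0], 0], [[0, 0, 0], 0]]}}

```text
time_s: 17.93
tcp_pos: [0.4182, -0.0401, 0.0205]
ee_rot: [[-0.439, -0.899, 0.0], [-0.899, 0.439, -0.0], [-0.0, -0.0, -1.0]]
wrist_force: [-0.0, 0.6, -0.4]
gripper_width: 0.593
gripper_force: 30.0
```

Emit:
{"api": "apply_moves", "payload": {"moves": [[[0, 0, 0], 0], [[0, 0, 0], 0], [[0, 0, 0], 0], [[0, 0, 0], 0], [[0, 0, 0], 0]], "hand": 0.075}}

```text
time_s: 18.35
tcp_pos: [0.4182, -0.04, 0.0206]
ee_rot: [[-0.439, -0.899, 0.0], [-0.899, 0.439, 0.0], [-0.0, -0.0, -1.0]]
wrist_force: [0.1, -0.8, -0.1]
gripper_width: 0.835
gripper_force: 0.0
```

Emit:
{"api": "apply_moves", "payload": {"moves": [[[0, 0, -0.01], 0], [[0, 0, -0.03], 0], [[0, 0, -0.04], 0], [[0, 0, -0.04], 0], [[0, 0, -0.04], 0]]}}

```text
time_s: 18.77
tcp_pos: [0.4174, -0.0402, 0.1824]
ee_rot: [[-0.439, -0.899, -0.0], [-0.899, 0.439, -0.0], [0.0, 0.0, -1.0]]
wrist_force: [1.4, -0.2, -0.9]
gripper_width: 0.864
gripper_force: 0.0
```

```bash
python3 plan.py 656.3 101.5 140 -116
```

```text
pos [417.4 -40.2 182.4] yaw -116.04 turn -0.04 shift x,y,z [np.float64(-232.1), np.float64(-152.6), np.float64(42.4)] w 0.864 F 0.0 t 18.8 j6 -42.9
```

Emit:
{"api": "apply_moves", "payload": {"moves": [[[-0.029, -0.0191, 0], 0], [[-0.029, -0.0191, 0], 0], [[-0.029, -0.0191, 0], 0], [[-0.029, -0.0191, 0], 0], [[-0.029, -0.0191, 0], 0]], "hand": 0.06}}

```text
time_s: 19.18
tcp_pos: [0.5687, 0.0492, 0.1807]
ee_rot: [[-0.439, -0.898, 0.0], [-0.898, 0.439, 0.0], [-0.0, -0.0, -1.0]]
wrist_force: [0.7, 0.6, 0.7]
gripper_width: 0.696
gripper_force: 0.0
```

Emit:
{"api": "apply_moves", "payload": {"moves": [[[-0.029, -0.0191, 0], 0], [[-0.029, -0.0191, 0], 0], [[-0.029, -0.0191, 0.015], 0], [[0, 0, 0.027], 0]]}}

```text
time_s: 19.52
tcp_pos: [0.6643, 0.1049, 0.1403]
ee_rot: [[-0.436, -0.9, 0.011], [-0.9, 0.436, 0.002], [-0.007, -0.009, -1.0]]
wrist_force: [1.4, -0.7, -0.1]
gripper_width: 0.691
gripper_force: 0.0
```

Emit:
{"api": "apply_moves", "payload": {"moves": [[[0, 0, 0], 0], [[0, 0, 0], 0], [[0, 0, 0], 0], [[0, 0, 0], 0]]}}

```text
time_s: 19.85
tcp_pos: [0.6577, 0.1011, 0.1407]
ee_rot: [[-0.439, -0.899, 0.003], [-0.899, 0.439, 0.001], [-0.002, -0.002, -1.0]]
wrist_force: [-0.1, -0.6, 0.7]
gripper_width: 0.689
gripper_force: 0.0
```

```bash
python3 plan.py 656.3 101.5 61 -116; python3 - <<'E'
from fit import *
cs=[imaging.capture("top"),imaging.capture("side")]
for t,n,z in (("yoyo",(.418,-.04),.004),("skittle",(.656,.101),0)): print(t,[fit([c],t,n,z,(0,)) for c in cs])
E
```

```text
pos [657.7 101.1 140.7] yaw -116.03 turn -0.03 shift x,y,z [np.float64(0.2), np.float64(1.4), np.float64(79.7)] w 0.689 F 0.0 t 19.9 j6 -48.7
yoyo [(np.float64(416.5), np.float64(-40.8), np.float64(10.9), np.float64(0.092), 1), (np.float64(421.1), np.float64(-36.4), np.float64(3.1), np.float64(0.147), 1)]
skittle [(np.float64(655.4), np.float64(98.2), np.float64(15.2), np.float64(0.081), 1), (np.float64(654.7), np.float64(102.5), np.float64(14.7), np.float64(0.172), 1)]
```

Emit:
{"api": "apply_moves", "payload": {"moves": [[[0.0015, 0.0006, 0.03], 0], [[0, 0, 0.03], 0], [[0, 0, 0.015], 0], [[0, 0, 0.004], 0], [[0, 0, 0], 0]]}}

```text
time_s: 20.57
tcp_pos: [0.6555, 0.1, 0.0584]
ee_rot: [[-0.439, -0.899, -0.002], [-0.899, 0.439, -0.001], [0.002, 0.002, -1.0]]
wrist_force: [0.6, 0.4, 0.6]
gripper_width: 0.69
gripper_force: 0.0
```

Emit:
{"api": "apply_moves", "payload": {"moves": [[[0, 0, 0], 0], [[0, 0, 0], 0], [[0, 0, 0], 0], [[0, 0, 0], 0], [[0, 0, 0], 0]]}}

```text
time_s: 20.98
tcp_pos: [0.6564, 0.1004, 0.0604]
ee_rot: [[-0.439, -0.899, 0.001], [-0.899, 0.439, 0.001], [-0.001, -0.001, -1.0]]
wrist_force: [-0.2, 0.3, 0.2]
gripper_width: 0.688
gripper_force: 0.0
```

Emit:
{"api": "apply_moves", "payload": {"moves": [[[0, 0, 0], 0], [[0, 0, 0], 0], [[0, 0, 0], 0], [[0, 0, 0], 0], [[0, 0, 0], 0]], "hand": 0.01}}

```text
time_s: 21.4
tcp_pos: [0.6561, 0.1003, 0.0595]
ee_rot: [[-0.439, -0.899, -0.0], [-0.899, 0.439, -0.0], [0.0, 0.0, -1.0]]
wrist_force: [-0.2, 0.7, 0.3]
gripper_width: 0.399
gripper_force: 0.0
```

Emit:
{"api": "apply_moves", "payload": {"moves": [[[0, 0, 0], 0], [[0, 0, 0], 0], [[0, 0, 0], 0], [[0, 0, 0], 0]]}}

```text
time_s: 21.73
tcp_pos: [0.6561, 0.1003, 0.0595]
ee_rot: [[-0.439, -0.899, -0.0], [-0.899, 0.439, -0.0], [0.0, 0.0, -1.0]]
wrist_force: [0.3, 0.4, -0.3]
gripper_width: 0.278
gripper_force: 29.8
```

```bash
python3 plan.py 656.5 100 61 -116; python3 - <<'E'
from h import *
a=imaging.capture("side")["frame"]
cv2.imwrite("pics/g5.png",cv2.resize(a[110:240,190:320],None,fx=3,fy=3,interpolation=2))
E
```

```text
pos [656.1 100.3  59.5] yaw -116.03 turn -0.03 shift x,y,z [np.float64(0.0), np.float64(-0.5), np.float64(-1.5)] w 0.278 F 29.8 t 21.7 j6 -48.7
```

View pics/g5.png

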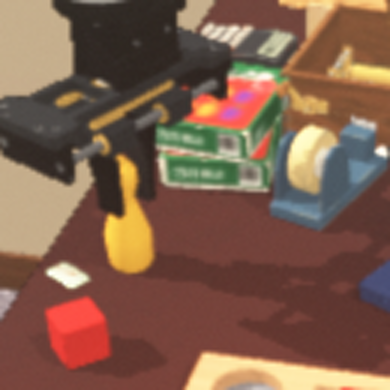

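Emit:
{"api": "apply_moves", "payload": {"moves": [[[0, 0, -0.005], 0], [[0, 0, -0.01], 0], [[0, 0, -0.02], 0], [[0, 0, -0.015], 0], [[0, 0, -0.005], 0]]}}

```text
time_s: 22.2
tcp_pos: [0.658, 0.1007, 0.1185]
ee_rot: [[-0.438, -0.899, 0.006], [-0.899, 0.438, 0.001], [-0.004, -0.005, -1.0]]
wrist_force: [0.1, -0.6, 0.9]
gripper_width: 0.282
gripper_force: 29.8
```

Emit:
{"api": "apply_moves", "payload": {"moves": [[[0.0248, 0.0105, 0], 0], [[0.0248, 0.0105, 0], 0], [[0.0248, 0.0105, 0], 0], [[0.0248, 0.0105, 0], 0], [[0.0248, 0.0105, 0], 0]]}}

```text
time_s: 22.62
tcp_pos: [0.5533, 0.0112, 0.1147]
ee_rot: [[-0.439, -0.899, 0.0], [-0.899, 0.439, 0.0], [-0.0, 0.0, -1.0]]
wrist_force: [-0.3, -0.3, -0.7]
gripper_width: 0.279
gripper_force: 29.8
```

Emit:
{"api": "apply_moves", "payload": {"moves": [[[0.0248, 0.0105, 0], 0], [[0.0248, 0.0105, 0], 0], [[0.0248, 0.0105, 0], 0], [[0, 0, 0], 0], [[0, 0, 0], 0]]}}

```text
time_s: 23.03
tcp_pos: [0.4927, -0.0419, 0.1151]
ee_rot: [[-0.44, -0.898, 0.001], [-0.898, 0.44, 0.0], [-0.0, -0.001, -1.0]]
wrist_force: [0.5, -0.6, -0.1]
gripper_width: 0.283
gripper_force: 29.8
```

Emit:
{"api": "apply_moves", "payload": {"moves": [[[0, 0, 0.01], 0], [[0, 0, 0.01], 0], [[0, 0, 0], 0], [[0, 0, 0], 0], [[0, 0, 0], 0]]}}

```text
time_s: 23.45
tcp_pos: [0.4944, -0.0407, 0.0949]
ee_rot: [[-0.438, -0.899, 0.001], [-0.899, 0.438, -0.0], [-0.0, -0.001, -1.0]]
wrist_force: [0.0, 0.1, -1.0]
gripper_width: 0.275
gripper_force: 29.8
```

```bash
python3 plan.py 493.4 -40.9 64 -116; python3 - <<'E'
from h import *
a=imaging.capture("side")["frame"]
cv2.imwrite("pics/g6.png",cv2.resize(a[150:300,210:360],None,fx=3,fy=3,interpolation=2))
E
```

```text
pos [494.4 -40.7  94.9] yaw -115.99 turn 0.01 shift x,y,z [np.float64(0.6), np.float64(0.8), np.float64(30.9)] w 0.275 F 29.8 t 23.4 j6 -40.1
```

View pics/g6.png

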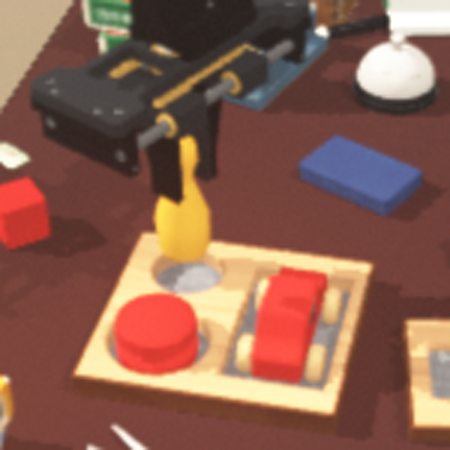

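The car and the yo-yo are both in their pockets, and the skittle hangs upright over its own, so I lower it.

Emit:
{"api": "apply_moves", "payload": {"moves": [[[0.0006, 0.0008, 0.01], 0], [[0, 0, 0.01], 0], [[0, 0, 0.006], 0], [[0, 0, 0.002], 0], [[0, 0, 0.002], 0]]}}

```text
time_s: 23.92
tcp_pos: [0.4929, -0.0413, 0.0646]
ee_rot: [[-0.439, -0.899, 0.0], [-0.899, 0.439, -0.0], [-0.0, -0.0, -1.0]]
wrist_force: [0.0, -0.7, -0.3]
gripper_width: 0.279
gripper_force: 29.8
```

Emit:
{"api": "apply_moves", "payload": {"moves": [[[0, 0, 0], 0], [[0, 0, 0], 0], [[0, 0, 0], 0], [[0, 0, 0], 0]]}}

```text
time_s: 24.25
tcp_pos: [0.4928, -0.0413, 0.0649]
ee_rot: [[-0.439, -0.899, 0.001], [-0.899, 0.439, 0.0], [-0.0, -0.001, -1.0]]
wrist_force: [-0.3, 0.3, -0.3]
gripper_width: 0.278
gripper_force: 29.8
```

```bash
python3 plan.py 493.4 -40.9 63.5 -116
```

```text
pos [492.8 -41.3  64.9] yaw -116.03 turn -0.03 shift x,y,z [np.float64(-0.6), np.float64(-0.4), np.float64(1.4)] w 0.278 F 29.8 t 24.2 j6 -40.1
```

Emit:
{"api": "apply_moves", "payload": {"moves": [[[0, 0, 0.001], 0], [[0, 0, 0], 0], [[0, 0, 0], 0]]}}

```text
time_s: 24.5
tcp_pos: [0.4925, -0.0413, 0.0635]
ee_rot: [[-0.439, -0.899, -0.0], [-0.899, 0.439, 0.0], [0.0, 0.0, -1.0]]
wrist_force: [1.2, -0.4, -0.5]
gripper_width: 0.278
gripper_force: 29.8
```

Emit:
{"api": "apply_moves", "payload": {"moves": [[[0, 0, 0], 0], [[0, 0, 0], 0], [[0, 0, 0], 0], [[0, 0, 0], 0], [[0, 0, 0], 0]], "hand": 0.06}}

```text
time_s: 24.92
tcp_pos: [0.4926, -0.0413, 0.0635]
ee_rot: [[-0.439, -0.899, 0.0], [-0.899, 0.439, 0.0], [-0.0, -0.0, -1.0]]
wrist_force: [0.7, -0.4, 0.7]
gripper_width: 0.57
gripper_force: 0.0
```

Emit:
{"api": "apply_moves", "payload": {"moves": [[[0, 0, -0.01], 0], [[0, 0, -0.03], 0], [[0, 0, -0.03], 0], [[0, 0, -0.02], 0], [[0, 0, 0], 0]]}}

```text
time_s: 25.33
tcp_pos: [0.4956, -0.041, 0.1583]
ee_rot: [[-0.438, -0.899, 0.01], [-0.899, 0.438, 0.001], [-0.005, -0.009, -1.0]]
wrist_force: [0.7, -0.1, 0.1]
gripper_width: 0.686
gripper_force: 0.0
```

Emit:
{"api": "apply_moves", "payload": {"moves": [[[0, 0, 0], 0], [[0, 0, 0], 0], [[0, 0, 0], 0]], "hand": 0.082}}

```text
time_s: 25.58
tcp_pos: [0.4916, -0.0415, 0.1523]
ee_rot: [[-0.439, -0.898, -0.003], [-0.898, 0.439, -0.0], [0.001, 0.002, -1.0]]
wrist_force: [-0.5, -0.3, -0.0]
gripper_width: 0.832
gripper_force: 0.0
```

```bash
python3 plan.py 650.5 -143.5 80 -116.3;  python3 - <<'E'
from fit import *
cs=[imaging.capture("top"),imaging.capture("side")]
for t,n,z,y in (("skittle",(.493,-.041),.004,(0,)),("toy_car",(.451,-.123),.004,(90,270)),("ink_pad",(.65,-.144),0,(-26,)),("stamp",(.577,-.365),0,(77,))): print(t,[fit([c],t,n,z,y) for c in cs])
E
```

```text
pos [491.6 -41.5 152.3] yaw -116.05 turn 0.25 shift x,y,z [np.float64(21.1), np.float64(-187.7), np.float64(72.3)] w 0.832 F 0.0 t 25.6 j6 -40.1
skittle [(np.float64(488.5), np.float64(-44.9), np.float64(19.8), np.float64(0.59), 1), (np.float64(492.5), np.float64(-37.9), np.float64(5.0), np.float64(0.163), 1)]
toy_car [(np.float64(448.2), np.float64(-127.0), np.float64(89.8), np.float64(0.111), 1), (np.float64(449.3), np.float64(-123.9), np.float64(90.6), np.float64(0.16), 1)]
ink_pad [(np.float64(649.8), np.float64(-143.6), np.float64(-25.9), np.float64(0.061), 1), (np.float64(650.4), np.float64(-139.8), np.float64(-25.7), np.float64(0.087), 1)]
stamp [(np.float64(575.5), np.float64(-366.4), np.float64(74.4), np.float64(0.186), 1), (np.float64(574.0), np.float64(-362.2), np.float64(80.9), np.float64(0.123), 1)]
```

Emit:
{"api": "apply_moves", "payload": {"moves": [[[0.0035, -0.0312, 0], 0], [[0.0035, -0.0312, 0], 0], [[0.0035, -0.0312, 0], 0], [[0.0035, -0.0312, 0.01], 0], [[0.0035, -0.0312, 0.03], 0]]}}

```text
time_s: 26.5
tcp_pos: [0.6287, -0.1261, 0.1189]
ee_rot: [[-0.438, -0.899, 0.011], [-0.899, 0.438, -0.001], [-0.004, -0.01, -1.0]]
wrist_force: [1.6, -0.3, 0.8]
gripper_width: 0.943
gripper_force: 0.0
```

Emit:
{"api": "apply_moves", "payload": {"moves": [[[0.0035, -0.0312, 0.03], 0], [[0, 0, 0.03], 0], [[0, 0, 0], 0], [[0, 0, 0], 0], [[0, 0, 0], 0]]}}

```text
time_s: 26.92
tcp_pos: [0.6501, -0.1409, 0.0575]
ee_rot: [[-0.438, -0.899, 0.002], [-0.899, 0.438, -0.001], [-0.0, -0.002, -1.0]]
wrist_force: [-0.2, -0.6, 1.4]
gripper_width: 0.946
gripper_force: 0.0
```

```bash
python3 plan.py 650.5 -143 8 -116; python3 - <<'E'
from h import *
a=imaging.capture("side")["frame"];b=imaging.capture("top")["frame"]
cv2.imwrite("pics/g7.png",np.hstack([cv2.resize(a[120:250,270:400],None,fx=3,fy=3,interpolation=2),cv2.resize(b[80:210,290:420],None,fx=3,fy=3)]))
E
```

```text
pos [ 650.1 -140.9   57.5] yaw -115.97 turn 0.03 shift x,y,z [np.float64(1.7), np.float64(-1.3), np.float64(49.5)] w 0.946 F 0.0 t 26.9 j6 -27.7
```

View pics/g7.png

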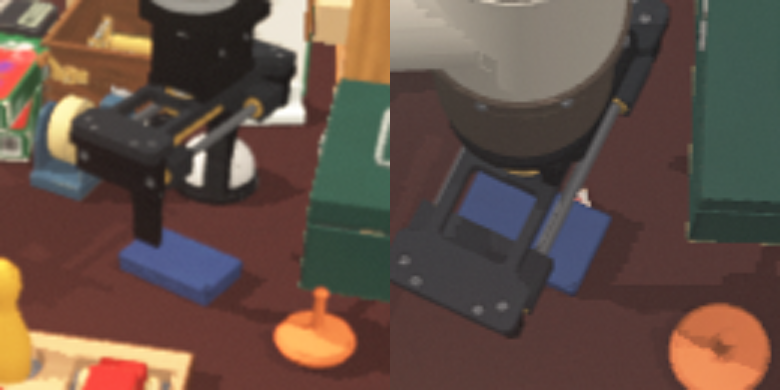

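```bash
python3 - <<'E'
from h import *
t=imaging.capture("top");s=imaging.capture("side")
for a,b in [((341,66),(343,163)),((262,80),(290,152))]:
    A=[ray(t,*a),ray(s,*b)];M=np.c_[A[0][1],-A[1][1]];k=np.linalg.lstsq(M,A[1][0]-A[0][0],rcond=None)[0]
    print((A[0][0]+k[0]*A[0][1]).round(3),(A[1][0]+k[1]*A[1][1]).round(3))
E
```

```text
[ 0.806 -0.153  0.046] [ 0.805 -0.15   0.046]
[ 0.763 -0.016  0.085] [ 0.763 -0.018  0.085]
```

Emit:
{"api": "apply_moves", "payload": {"moves": [[[0.0017, -0.0013, 0.02], 0], [[0, 0, 0.015], 0], [[0, 0, 0.008], 0], [[0, 0, 0.004], 0], [[0, 0, 0], 0]]}}

```text
time_s: 27.53
tcp_pos: [0.6496, -0.1429, 0.0089]
ee_rot: [[-0.439, -0.899, -0.001], [-0.899, 0.439, -0.0], [0.0, 0.0, -1.0]]
wrist_force: [0.6, 0.1, 0.7]
gripper_width: 0.942
gripper_force: 0.0
```

Emit:
{"api": "apply_moves", "payload": {"moves": [[[0, 0, 0], 0], [[0, 0, 0], 0], [[0, 0, 0], 0]]}}

```text
time_s: 27.78
tcp_pos: [0.6505, -0.1431, 0.01]
ee_rot: [[-0.439, -0.899, 0.002], [-0.899, 0.439, -0.0], [-0.001, -0.002, -1.0]]
wrist_force: [-0.3, -1.2, -0.7]
gripper_width: 0.937
gripper_force: 0.0
```

```bash
python3 plan.py 650.5 -143 6 -116
```

```text
pos [ 650.5 -143.1   10. ] yaw -116.02 turn -0.02 shift x,y,z [np.float64(-0.1), np.float64(0.0), np.float64(4.0)] w 0.937 F 0.0 t 27.8 j6 -27.5
```

Emit:
{"api": "apply_moves", "payload": {"moves": [[[0, 0, 0.003], 0], [[0, 0, 0], 0], [[0, 0, 0], 0]]}}

```text
time_s: 28.03
tcp_pos: [0.6497, -0.1431, 0.0058]
ee_rot: [[-0.439, -0.899, -0.0], [-0.899, 0.439, -0.0], [0.0, 0.0, -1.0]]
wrist_force: [0.7, 0.1, 0.0]
gripper_width: 0.944
gripper_force: 0.0
```

Emit:
{"api": "apply_moves", "payload": {"moves": [[[0, 0, 0], 0], [[0, 0, 0], 0], [[0, 0, 0], 0], [[0, 0, 0], 0], [[0, 0, 0], 0]], "hand": 0.03}}

```text
time_s: 28.45
tcp_pos: [0.6498, -0.1431, 0.006]
ee_rot: [[-0.439, -0.899, 0.0], [-0.899, 0.439, -0.0], [-0.0, -0.0, -1.0]]
wrist_force: [-0.2, -0.5, 0.2]
gripper_width: 0.655
gripper_force: 0.0
```

Emit:
{"api": "apply_moves", "payload": {"moves": [[[0, 0, 0], 0], [[0, 0, 0], 0], [[0, 0, 0], 0]]}}

```text
time_s: 28.7
tcp_pos: [0.6499, -0.1431, 0.006]
ee_rot: [[-0.439, -0.899, 0.0], [-0.899, 0.439, -0.0], [-0.0, -0.0, -1.0]]
wrist_force: [0.9, 0.3, -0.4]
gripper_width: 0.618
gripper_force: 30.0
```

Emit:
{"api": "apply_moves", "payload": {"moves": [[[0, 0, -0.005], 0], [[0, 0, -0.01], 0], [[0, 0, -0.02], 0], [[0, 0, -0.02], 0], [[0, 0, -0.02], 0]]}}

```text
time_s: 29.12
tcp_pos: [0.6498, -0.1431, 0.0825]
ee_rot: [[-0.439, -0.899, 0.0], [-0.899, 0.439, -0.0], [0.0, -0.0, -1.0]]
wrist_force: [0.9, 0.6, -0.8]
gripper_width: 0.619
gripper_force: 30.0
```

```bash
python3 plan.py 447.3 -327 60 -79.7;python3 - <<'E'
from h import *
a=imaging.capture("side")["frame"];b=imaging.capture("top")["frame"]
cv2.imwrite("pics/g8.png",np.hstack([cv2.resize(a[120:250,270:400],None,fx=3,fy=3,interpolation=2),cv2.resize(b[80:210,290:420],None,fx=3,fy=3)]))
E
```

```text
pos [ 649.8 -143.1   82.5] yaw -116.03 turn -36.33 shift x,y,z [np.float64(144.7), np.float64(232.1), np.float64(22.5)] w 0.619 F 30.0 t 29.1 j6 -27.5
```

View pics/g8.png

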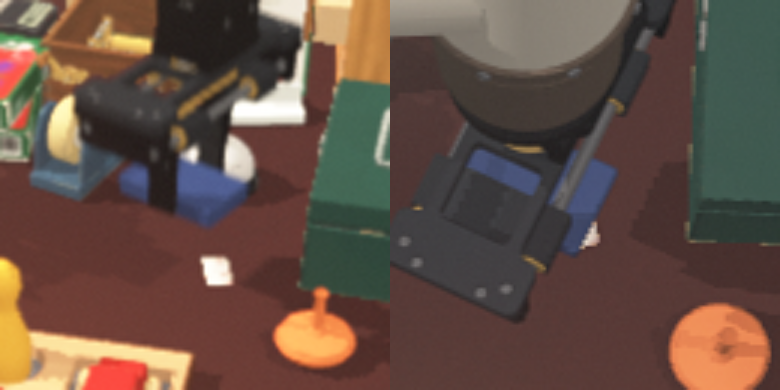

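Emit:
{"api": "apply_moves", "payload": {"moves": [[[0, 0, -0.02], 0], [[0, 0, -0.015], -6], [[0, 0, 0], -6], [[0, 0, 0], -6], [[0, 0, 0], -6]]}}

```text
time_s: 29.63
tcp_pos: [0.6495, -0.143, 0.1162]
ee_rot: [[-0.031, -1.0, 0.0], [-1.0, 0.031, 0.0], [-0.0, -0.0, -1.0]]
wrist_force: [-0.8, 0.5, -1.1]
gripper_width: 0.615
gripper_force: 30.0
```

Emit:
{"api": "apply_moves", "payload": {"moves": [[[0, 0, 0], -6], [[0, 0, 0], -6.3], [[0.0181, 0.0289, 0], 0], [[0.0181, 0.0289, 0], 0], [[0.0181, 0.0289, 0], 0]]}}

```text
time_s: 30.05
tcp_pos: [0.5729, -0.2121, 0.1154]
ee_rot: [[0.179, -0.984, -0.001], [-0.984, -0.179, 0.0], [-0.001, 0.001, -1.0]]
wrist_force: [-0.7, -1.0, -1.5]
gripper_width: 0.618
gripper_force: 30.0
```

Emit:
{"api": "apply_moves", "payload": {"moves": [[[0.0181, 0.0289, 0], 0], [[0.0181, 0.0289, 0], 0], [[0.0181, 0.0289, 0], 0], [[0.0181, 0.0289, 0], 0], [[0.0181, 0.0289, 0], 0]]}}

```text
time_s: 30.47
tcp_pos: [0.4464, -0.3274, 0.1159]
ee_rot: [[0.178, -0.984, -0.0], [-0.984, -0.178, 0.0], [-0.0, 0.0, -1.0]]
wrist_force: [0.1, -0.1, -0.1]
gripper_width: 0.616
gripper_force: 30.0
```

Emit:
{"api": "apply_moves", "payload": {"moves": [[[0, 0, 0], 0], [[0, 0, 0], 0], [[0, 0, 0], 0], [[0, 0, 0], 0]]}}

```text
time_s: 30.8
tcp_pos: [0.4488, -0.3263, 0.116]
ee_rot: [[0.179, -0.984, 0.0], [-0.984, -0.179, -0.0], [0.0, -0.0, -1.0]]
wrist_force: [1.3, 0.2, -1.0]
gripper_width: 0.618
gripper_force: 30.0
```

```bash
python3 plan.py 448.5 -327 15 -79.7;python3 - <<'E'
from h import *
a=imaging.capture("side")["frame"];b=imaging.capture("top")["frame"]
cv2.imwrite("pics/g9.png",np.hstack([cv2.resize(a[170:370,330:520],None,fx=2,fy=2,interpolation=2),cv2.resize(b[180:380,340:530],None,fx=2,fy=2)]))
E
```

```text
pos [ 448.8 -326.3  116. ] yaw -79.68 turn 0.02 shift x,y,z [np.float64(0.6), np.float64(0.4), np.float64(101.0)] w 0.618 F 30.0 t 30.8 j6 29.6
```

View pics/g9.png

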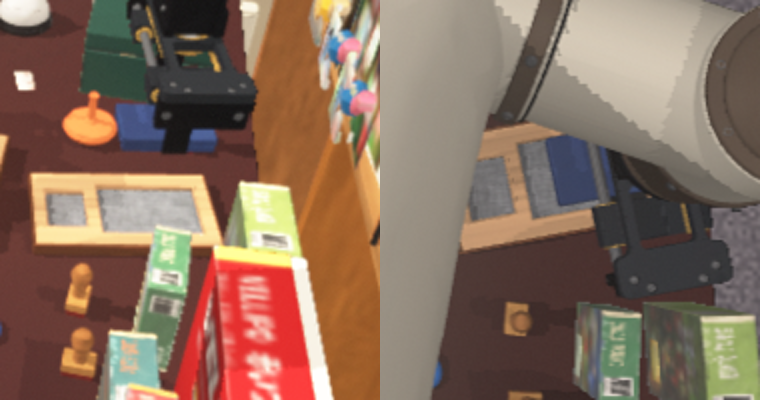

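Emit:
{"api": "apply_moves", "payload": {"moves": [[[0.001, -0.0015, 0.02], 0], [[0, 0, 0.025], 0], [[0, 0, 0.02], 0], [[0, 0, 0.01], 0], [[0, 0, 0], 0]]}}

```text
time_s: 31.32
tcp_pos: [0.4486, -0.3263, 0.0384]
ee_rot: [[0.179, -0.984, -0.005], [-0.984, -0.179, 0.002], [-0.003, 0.005, -1.0]]
wrist_force: [-0.4, -0.0, -0.8]
gripper_width: 0.614
gripper_force: 30.0
```

Emit:
{"api": "apply_moves", "payload": {"moves": [[[0, 0, 0], 0], [[0, 0, 0], 0], [[0, 0, 0], 0], [[0, 0, 0], 0]]}}

```text
time_s: 31.65
tcp_pos: [0.4506, -0.3278, 0.0422]
ee_rot: [[0.178, -0.984, 0.002], [-0.984, -0.178, -0.001], [0.001, -0.002, -1.0]]
wrist_force: [-0.0, -0.5, -0.5]
gripper_width: 0.613
gripper_force: 30.0
```

```bash
python3 plan.py 450 -327 15.5 -79.7;python3 - <<'E'
from h import *
a=imaging.capture("side")["frame"];b=imaging.capture("top")["frame"]
cv2.imwrite("pics/g10.png",np.hstack([cv2.resize(a[200:350,330:480],None,fx=2.6,fy=2.6,interpolation=2),cv2.resize(b[200:350,360:510],None,fx=2.6,fy=2.6)]))
E
```

```text
pos [ 450.6 -327.8   42.2] yaw -79.72 turn -0.02 shift x,y,z [np.float64(-0.9), np.float64(0.4), np.float64(26.7)] w 0.613 F 30.0 t 31.6 j6 29.6
```

View pics/g10.png

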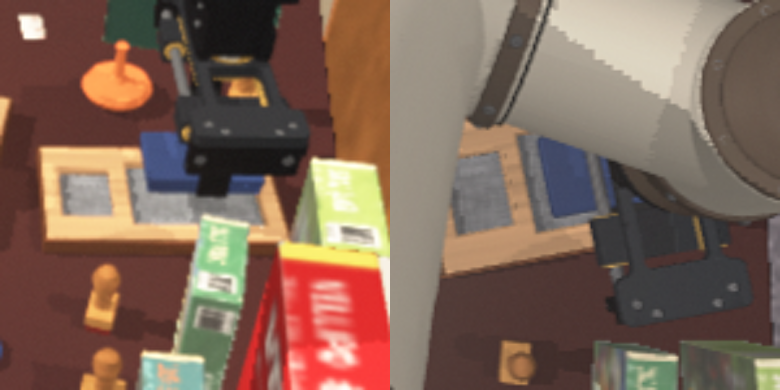

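```bash
python3 - <<'E'
from fit import *
c=imaging.capture("top")
im=cv2.resize(c["frame"][200:350,360:510],None,fx=4,fy=4,interpolation=2)
def dr(P,x,y,t,col):
    R=np.array([[np.cos(t),-np.sin(t)],[np.sin(t),np.cos(t)]])
    q=[]
    for p in P:
        w=R@np.array(p[:2])/1000;q.append((proj(c,[x+w[0],y+w[1],p[2]/1000])-[360,200])*4)
    cv2.polylines(im,[np.array(q).astype(np.int32)],True,col,1)
t=np.radians(10.3)
b=lambda x0,y0,hx,hy,z:[(x0-hx,y0-hy,z),(x0+hx,y0-hy,z),(x0+hx,y0+hy,z),(x0-hx,y0+hy,z)]
dr(b(0,-26.5,34,50.5,14),.4425,-.301,t,(0,255,0));dr(b(0,57,26,20,14),.4425,-.301,t,(0,255,0));dr(b(0,0,53,93,14),.4425,-.301,t,(0,255,0))
dr(b(0,0,27,43.5,52),.4506,-.3278,t,(0,0,255))
cv2.imwrite("pics/g11.png",im)
E
```

```text
(no output)
```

View pics/g11.png

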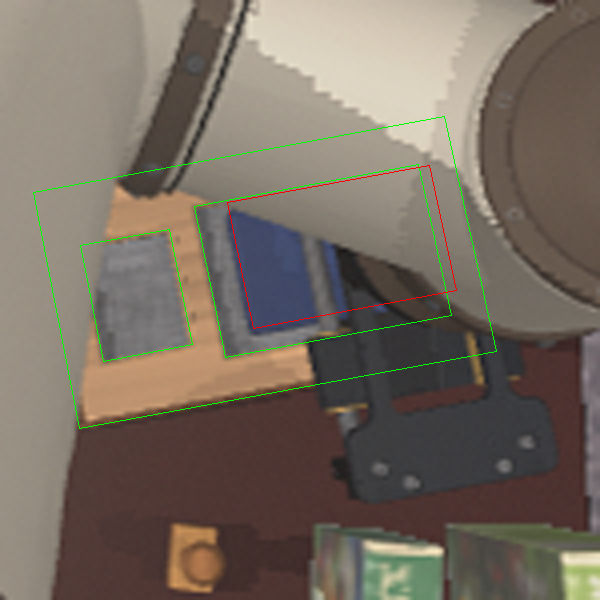

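The overlay confirms the pad is lined up with its pocket. That was my last picture; from here I rely on numbers. I lower the pad.

Emit:
{"api": "apply_moves", "payload": {"moves": [[[-0.0008, 0.0012, 0.012], 0], [[0, 0, 0.01], 0], [[0, 0, 0.003], 0], [[0, 0, 0], 0], [[0, 0, 0], 0]]}}

```text
time_s: 32.22
tcp_pos: [0.4484, -0.327, 0.0158]
ee_rot: [[0.178, -0.984, -0.0], [-0.984, -0.178, -0.0], [-0.0, 0.0, -1.0]]
wrist_force: [0.5, -0.1, -0.3]
gripper_width: 0.617
gripper_force: 30.0
```

Emit:
{"api": "apply_moves", "payload": {"moves": [[[0, 0, 0], 0], [[0, 0, 0], 0]]}}

```text
time_s: 32.38
tcp_pos: [0.4488, -0.3271, 0.0163]
ee_rot: [[0.178, -0.984, 0.001], [-0.984, -0.178, -0.0], [0.0, -0.001, -1.0]]
wrist_force: [0.1, 0.0, -0.5]
gripper_width: 0.616
gripper_force: 30.0
```

```bash
python3 plan.py 449 -327 15.5 -79.7
```

```text
pos [ 448.8 -327.1   16.3] yaw -79.73 turn -0.03 shift x,y,z [np.float64(-0.0), np.float64(-0.2), np.float64(0.8)] w 0.616 F 30.0 t 32.4 j6 29.6
```

Emit:
{"api": "apply_moves", "payload": {"moves": [[[0, 0, 0.0007], 0], [[0, 0, 0], 0], [[0, 0, 0], 0]]}}

```text
time_s: 32.63
tcp_pos: [0.4485, -0.3269, 0.0154]
ee_rot: [[0.178, -0.984, 0.0], [-0.984, -0.178, -0.0], [0.0, -0.0, -1.0]]
wrist_force: [-0.3, -0.3, -1.4]
gripper_width: 0.619
gripper_force: 30.0
```

Emit:
{"api": "apply_moves", "payload": {"moves": [[[0, 0, 0], 0], [[0, 0, 0], 0], [[0, 0, 0], 0], [[0, 0, 0], 0], [[0, 0, 0], 0]], "hand": 0.07}}

```text
time_s: 33.05
tcp_pos: [0.4485, -0.3269, 0.0153]
ee_rot: [[0.178, -0.984, 0.0], [-0.984, -0.178, -0.0], [0.0, -0.0, -1.0]]
wrist_force: [-0.2, 0.2, -0.2]
gripper_width: 0.796
gripper_force: 0.0
```

Emit:
{"api": "apply_moves", "payload": {"moves": [[[0, 0, -0.01], 0], [[0, 0, -0.03], 0], [[0, 0, -0.04], 0], [[0, 0, -0.04], 0], [[0, 0, -0.02], 0]]}}

```text
time_s: 33.47
tcp_pos: [0.4505, -0.3282, 0.1614]
ee_rot: [[0.179, -0.984, 0.008], [-0.984, -0.179, -0.005], [0.006, -0.007, -1.0]]
wrist_force: [1.4, -0.5, 0.1]
gripper_width: 0.806
gripper_force: 0.0
```

```bash
python3 plan.py 577 -365 150 -13;python3 - <<'E'
from fit import *
for n in("top","side"):
    c=imaging.capture(n);print(n,fit([c],"ink_pad",(.449,-.327),.007,(10,)),fit([c],"stamp",(.577,-.365),0,(77,)))
E
```

```text
pos [ 450.5 -328.2  161.4] yaw -79.67 turn -66.67 shift x,y,z [np.float64(131.6), np.float64(7.4), np.float64(11.4)] w 0.806 F 0.0 t 33.5 j6 29.6
top (np.float64(445.1), np.float64(-326.5), np.float64(10.4), np.float64(0.21), 1) None
side (np.float64(446.9), np.float64(-324.0), np.float64(11.8), np.float64(0.111), 1) (np.float64(574.6), np.float64(-363.5), np.float64(79.4), np.float64(0.584), 1)
```

Emit:
{"api": "apply_moves", "payload": {"moves": [[[0.015, -0.0293, 0], 0], [[0.015, -0.0293, 0], 0], [[0.015, -0.0293, 0], 0], [[0.015, -0.0293, 0], 0], [[0, 0, 0], -6.6]], "hand": 0.055}}

```text
time_s: 34.18
tcp_pos: [0.5783, -0.3661, 0.1513]
ee_rot: [[0.293, -0.956, -0.002], [-0.956, -0.293, -0.0], [-0.001, 0.002, -1.0]]
wrist_force: [0.2, -0.4, -0.2]
gripper_width: 0.642
gripper_force: 0.0
```

Emit:
{"api": "apply_moves", "payload": {"moves": [[[0, 0, 0], -6.7], [[0, 0, 0], -6.7], [[0, 0, 0], -6.7], [[0, 0, 0], -6.7], [[0, 0, 0], -6.7]]}}

```text
time_s: 34.6
tcp_pos: [0.5736, -0.3647, 0.1527]
ee_rot: [[0.774, -0.634, -0.004], [-0.634, -0.774, 0.002], [-0.004, 0.001, -1.0]]
wrist_force: [-0.5, -0.6, -0.1]
gripper_width: 0.632
gripper_force: 0.0
```

Emit:
{"api": "apply_moves", "payload": {"moves": [[[0, 0, 0], -6.7], [[0, 0, 0], -6.7], [[0, 0, 0], -6.7], [[0, 0, 0], -6.7], [[0, 0, 0], 0]]}}

```text
time_s: 35.02
tcp_pos: [0.5736, -0.3647, 0.153]
ee_rot: [[0.975, -0.22, -0.004], [-0.22, -0.975, 0.002], [-0.004, -0.001, -1.0]]
wrist_force: [-0.2, -0.4, -0.6]
gripper_width: 0.629
gripper_force: 0.0
```

Emit:
{"api": "apply_moves", "payload": {"moves": [[[0, 0, 0.03], 0], [[0, 0, 0.02], 0], [[0, 0, 0], 0], [[0, 0, 0], 0], [[0, 0, 0], 0]]}}

```text
time_s: 35.43
tcp_pos: [0.575, -0.3655, 0.1058]
ee_rot: [[0.975, -0.223, 0.0], [-0.223, -0.975, -0.001], [0.001, 0.001, -1.0]]
wrist_force: [0.2, -0.5, 0.6]
gripper_width: 0.636
gripper_force: 0.0
```

```bash
python3 plan.py 576.5 -366 32 -13;python3 - <<'E'
from fit import *
for n in("top","side"):
    c=imaging.capture(n);print(n,[models.place_of(c,"stamp")[:1]],fit([c],"stamp",(.577,-.365),0,(77,)))
E
```

```text
pos [ 575.  -365.5  105.8] yaw -12.88 turn 0.12 shift x,y,z [np.float64(1.6), np.float64(0.1), np.float64(73.8)] w 0.636 F 0.0 t 35.4 j6 95.9
top [[{'at': [0.6348, 0.7948], 'confidence': 0.72}]] (np.float64(567.4), np.float64(-363.3), np.float64(59.5), np.float64(0.46), 1)
side [[{'at': [0.5761, 0.739], 'confidence': 0.7}]] (np.float64(578.7), np.float64(-363.0), np.float64(81.8), np.float64(0.286), 1)
```

Emit:
{"api": "apply_moves", "payload": {"moves": [[[0.0015, 0, 0.02], 0], [[0, 0, 0.02], 0], [[0, 0, 0.02], 0], [[0, 0, 0.013], 0], [[0, 0, 0], 0]]}}

```text
time_s: 36.15
tcp_pos: [0.5739, -0.3645, 0.029]
ee_rot: [[0.975, -0.223, -0.006], [-0.223, -0.975, 0.003], [-0.006, -0.001, -1.0]]
wrist_force: [-0.3, -0.1, -1.1]
gripper_width: 0.637
gripper_force: 0.0
```

Emit:
{"api": "apply_moves", "payload": {"moves": [[[0, 0, 0], 0], [[0, 0, 0], 0], [[0, 0, 0], 0], [[0, 0, 0], 0]]}}

```text
time_s: 36.48
tcp_pos: [0.5767, -0.3657, 0.0338]
ee_rot: [[0.975, -0.222, 0.002], [-0.222, -0.975, -0.001], [0.003, 0.0, -1.0]]
wrist_force: [0.0, -0.1, -0.3]
gripper_width: 0.632
gripper_force: 0.0
```

Emit:
{"api": "apply_moves", "payload": {"moves": [[[0, 0, 0], 0], [[0, 0, 0], 0], [[0, 0, 0], 0], [[0, 0, 0], 0], [[0, 0, 0], 0]], "hand": 0.01}}

```text
time_s: 36.9
tcp_pos: [0.5759, -0.3654, 0.0323]
ee_rot: [[0.975, -0.222, 0.0], [-0.222, -0.975, -0.0], [0.0, 0.0, -1.0]]
wrist_force: [0.2, -0.1, -0.3]
gripper_width: 0.34
gripper_force: 0.0
```

Emit:
{"api": "apply_moves", "payload": {"moves": [[[0, 0, 0], 0], [[0, 0, 0], 0], [[0, 0, 0], 0], [[0, 0, 0], 0]]}}

```text
time_s: 37.23
tcp_pos: [0.5759, -0.3653, 0.0322]
ee_rot: [[0.975, -0.222, -0.0], [-0.222, -0.975, 0.0], [-0.0, -0.0, -1.0]]
wrist_force: [0.4, 0.4, 0.2]
gripper_width: 0.249
gripper_force: 29.7
```

```bash
python3 plan.py 576.5 -366 32 -13
```

```text
pos [ 575.9 -365.3   32.2] yaw -12.83 turn 0.17 shift x,y,z [np.float64(0.7), np.float64(0.5), np.float64(0.2)] w 0.249 F 29.7 t 37.2 j6 96.0
```

Emit:
{"api": "apply_moves", "payload": {"moves": [[[0, 0, -0.005], 0], [[0, 0, -0.015], 0], [[0, 0, -0.02], 0], [[0, 0, -0.02], 0], [[0, 0, -0.015], 0]]}}

```text
time_s: 37.65
tcp_pos: [0.5764, -0.3658, 0.1093]
ee_rot: [[0.975, -0.222, 0.002], [-0.222, -0.975, -0.001], [0.002, 0.001, -1.0]]
wrist_force: [0.3, -0.2, 0.5]
gripper_width: 0.249
gripper_force: 29.7
```

Emit:
{"api": "apply_moves", "payload": {"moves": [[[0, 0, 0], -5.8], [[0, 0, 0], -5.8], [[0, 0, 0], -5.8], [[0, 0, 0], -5.7], [[-0.02, -0.024, 0], 0]]}}

```text
time_s: 38.07
tcp_pos: [0.555, -0.3477, 0.1068]
ee_rot: [[0.983, 0.181, 0.003], [0.181, -0.983, -0.003], [0.003, 0.003, -1.0]]
wrist_force: [1.1, 0.4, -0.1]
gripper_width: 0.248
gripper_force: 29.7
```

Emit:
{"api": "apply_moves", "payload": {"moves": [[[-0.02, -0.024, 0], 0], [[-0.02, -0.024, 0], 0], [[-0.02, -0.024, 0], 0], [[-0.02, -0.024, 0], 0], [[-0.02, -0.024, 0], 0]]}}

```text
time_s: 38.48
tcp_pos: [0.4309, -0.2443, 0.1075]
ee_rot: [[0.984, 0.178, 0.0], [0.178, -0.984, -0.0], [0.0, 0.0, -1.0]]
wrist_force: [0.5, -0.4, 0.2]
gripper_width: 0.25
gripper_force: 29.7
```

Emit:
{"api": "apply_moves", "payload": {"moves": [[[0, 0, 0.02], 0], [[0, 0, 0], 0], [[0, 0, 0], 0], [[0, 0, 0], 0], [[0, 0, 0], 0]]}}

```text
time_s: 38.9
tcp_pos: [0.4335, -0.2457, 0.0879]
ee_rot: [[0.984, 0.178, 0.001], [0.178, -0.984, -0.001], [0.001, 0.001, -1.0]]
wrist_force: [0.8, -0.1, -0.7]
gripper_width: 0.25
gripper_force: 29.7
```

```bash
python3 plan.py 432.3 -245 41 10.3;python3 - <<'E'
from fit import *
z=r.sense()["tcp_pos"][2]-.0322;print(z)
for n in("side","top"):
    c=imaging.capture(n);print(n,fit([c],"stamp",(.432,-.245),z,(100,)))
    for o in models.cut_out(c,"stamp")[:4]:print(o["confidence"],np.array(o["extent"])*[640,480,640,480])
    q=np.argwhere(sil(c,M["stamp"],[.4323,-.245,np.radians(100.3),z]))/S;print("expected",q.min(0)[::-1],(q.max(0)-q.min(0))[::-1])
E
```

```text
pos [ 433.5 -245.7   87.9] yaw 10.25 turn -0.05 shift x,y,z [np.float64(-1.0), np.float64(-0.9), np.float64(46.9)] w 0.25 F 29.7 t 38.9 j6 111.1
0.05565669455370927
side None
0.65 [357.376 331.2    17.728  28.32 ]
0.63 [359.424 229.296  16.192  36.192]
0.48 [361.408 302.112  14.016  24.576]
expected [359.25 228.  ] [16.75 36.75]
top None
0.66 [399.488 328.08   16.512  21.504]
0.53 [403.712 376.992  20.096  11.904]
expected [387.75 259.75] [21.5 24.5]
```

The side view's stamp extent matches the expected one within about a pixel, so I lower it.

Emit:
{"api": "apply_moves", "payload": {"moves": [[[-0.001, -0.0009, 0.015], 0], [[0, 0, 0.015], 0], [[0, 0, 0.01], 0], [[0, 0, 0.005], 0], [[0, 0, 0], 0]]}}

```text
time_s: 39.62
tcp_pos: [0.4303, -0.2443, 0.0412]
ee_rot: [[0.984, 0.178, -0.002], [0.178, -0.984, 0.001], [-0.002, -0.001, -1.0]]
wrist_force: [0.1, -0.5, 0.3]
gripper_width: 0.252
gripper_force: 29.7
```

Emit:
{"api": "apply_moves", "payload": {"moves": [[[0, 0, 0], 0], [[0, 0, 0], 0], [[0, 0, 0], 0], [[0, 0, 0], 0]]}}

```text
time_s: 39.95
tcp_pos: [0.4315, -0.2445, 0.0429]
ee_rot: [[0.984, 0.178, 0.001], [0.178, -0.984, -0.0], [0.001, 0.001, -1.0]]
wrist_force: [-0.2, 0.8, -0.9]
gripper_width: 0.249
gripper_force: 29.7
```

```bash
python3 plan.py 432.3 -245 40 10.3
```

```text
pos [ 431.5 -244.5   42.9] yaw 10.27 turn -0.03 shift x,y,z [np.float64(0.7), np.float64(0.7), np.float64(2.9)] w 0.249 F 29.7 t 40.0 j6 111.0
```

Emit:
{"api": "apply_moves", "payload": {"moves": [[[0.0007, 0.0007, 0.0028], 0], [[0, 0, 0], 0], [[0, 0, 0], 0], [[0, 0, 0], 0]]}}

```text
time_s: 40.28
tcp_pos: [0.4318, -0.2449, 0.0394]
ee_rot: [[0.984, 0.178, -0.0], [0.178, -0.984, -0.0], [-0.0, -0.0, -1.0]]
wrist_force: [-0.5, 0.5, -0.3]
gripper_width: 0.241
gripper_force: 29.7
```

Emit:
{"api": "apply_moves", "payload": {"moves": [[[0, 0, 0], 0], [[0, 0, 0], 0], [[0, 0, 0], 0], [[0, 0, 0], 0], [[0, 0, 0], 0]], "hand": 0.055}}

```text
time_s: 40.7
tcp_pos: [0.4319, -0.245, 0.0395]
ee_rot: [[0.984, 0.178, 0.0], [0.178, -0.984, -0.0], [0.0, 0.0, -1.0]]
wrist_force: [-0.2, -0.2, -0.6]
gripper_width: 0.541
gripper_force: 0.0
```

Emit:
{"api": "apply_moves", "payload": {"moves": [[[0, 0, -0.01], 0], [[0, 0, -0.03], 0], [[0, 0, -0.04], 0], [[0, 0, -0.04], 0], [[0, 0, -0.03], 0]]}}

```text
time_s: 41.12
tcp_pos: [0.4325, -0.2453, 0.1928]
ee_rot: [[0.984, 0.179, 0.003], [0.179, -0.984, -0.001], [0.003, 0.002, -1.0]]
wrist_force: [0.5, -0.4, -0.3]
gripper_width: 0.629
gripper_force: 0.0
```

Emit:
{"api": "apply_moves", "payload": {"moves": [[[0.03, 0.025, 0], 0], [[0.03, 0.025, 0], 0], [[0.03, 0.025, 0], 0], [[0.03, 0.025, 0], 0], [[0.03, 0.025, 0], 0]]}}

```text
time_s: 41.53
tcp_pos: [0.6029, -0.3421, 0.1895]
ee_rot: [[0.984, 0.178, 0.0], [0.178, -0.984, 0.0], [0.0, -0.0, -1.0]]
wrist_force: [0.8, 0.8, -0.0]
gripper_width: 0.627
gripper_force: 0.0
```

Emit:
{"api": "apply_moves", "payload": {"moves": [[[0, 0, 0], 0], [[0, 0, 0], 0], [[0, 0, 0], 0], [[0, 0, 0], 0], [[0, 0, 0], 0]]}}

```text
time_s: 41.95
tcp_pos: [0.601, -0.3407, 0.1907]
ee_rot: [[0.984, 0.179, 0.001], [0.179, -0.984, -0.0], [0.001, 0.001, -1.0]]
wrist_force: [-0.6, -0.6, 0.6]
gripper_width: 0.631
gripper_force: 0.0
```

```bash
python3 - <<'E'
from fit import *
for n in("side","top"):
    c=imaging.capture(n)
    for t,p,z,y in (("stamp",(.432,-.245),.007,(100,)),("ink_pad",(.448,-.327),.007,(10,)),("toy_car",(.451,-.123),.004,(90,)),("yoyo",(.418,-.04),.004,(0,)),("skittle",(.493,-.041),.004,(0,)),("top_flat",(.568,-.257),0,(0,)),("block_cube",(.534,.102),0,(40,)),("play_tray",(.451,-.083),0,(0,)),("stamp_tray",(.442,-.301),0,(10,))):
        f=fit([c],t,p,z,y);print(n,t,f and [float(v) for v in f])
E
```

```text
side stamp [432.4, -241.4, 99.5, 0.177, 1.0]
side ink_pad [447.9, -323.9, 11.4, 0.141, 1.0]
side toy_car None
side yoyo None
side skittle [491.0, -39.1, 8.1, 0.121, 1.0]
side top_flat [580.8, -254.4, -4.8, 0.308, 1.0]
side block_cube [534.0, 103.3, 36.4, 0.095, 1.0]
side play_tray [450.2, -80.4, -0.2, 0.445, 1.0]
side stamp_tray [442.7, -297.5, 10.5, 0.439, 1.0]
top stamp [432.7, -244.4, 106.5, 0.193, 1.0]
top ink_pad [445.1, -327.7, 11.1, 0.039, 1.0]
top toy_car None
top yoyo None
top skittle None
top top_flat [568.7, -257.1, 13.9, 0.151, 1.0]
top block_cube [534.1, 100.3, 43.2, 0.066, 1.0]
top play_tray None
top stamp_tray None
```

```bash
python3 -c "
from station import r
print(r.finish_job())"
```

```text
the job is handed in; nothing more can be done
None
```

The job is handed in at about 43 s of the 125 s allowed: all five things were set down in their pockets and, by my last position fits, the spinning top and the cube had not moved; the hand-in call returned no verdict.

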